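Put a ball valve away in the parts chest with the locking lid stay

TASK

Put the blue ball valve that stands on the counter away in the green parts chest: raise the chest's lid until its folding stay locks, and stand the valve upright in the compartment that already holds a blue valve. Then press the stay's red knuckle to unlock it while the lid is up, and lower the lid gently, without letting it drop, until it is fully shut. Leave all the other things where they are.

Things in the scene. Friction and masses are not known exactly. Their poses are not given: they have to be found in the camera images.
- chest: Green steel chest, fixed, outside 200 mm deep (x), 320 mm wide (y), 100 mm high. Origin: centre of its underside; x points from the front to the hinge side, away from the robot. Walls and floor 6 mm. A 4 mm partition at y = 0, 70 mm high, makes two compartments 188 x 152 mm, centred at y = +78 and -78 mm; each holds a stored valve in its rear half; the front half (x about -45 mm) is free.
- lid_handle (a point): Centre of the lid's handle: a round steel bar 12 mm thick, 130 mm long, parallel to the chest's y axis, on brackets 60 mm either side of its centre, 240 mm from the hinge axis, in front of the lid's front edge with 32 mm clear between bar and lid. It can be pinched from above and turns in the fingers as the lid swings. Lid 0.35 to 0.6 kg.
- lid_hinge (a point): On the lid's hinge axis, at the chest's back upper edge (chest x = +100 mm, y = 0, 100 mm up), axis parallel to the chest's y axis.
- lid (a joint): Lid angle in rad: 0 shut, positive raised. The stay stops it firmly at about 1.48; with the stay locked the lid rests at about 1.45. The stiff hinge holds the lid where it is left above about 1.1 rad; lower down it falls shut and slams unless it is held.
- stay (a joint): Angle of the folding stay's elbow in rad: 0 folded (lid shut), 2.365 its links in line, 2.6 to 2.67 locked (snapped over centre, kinked upward; the lid cannot come down). Once the lid has been raised right against its stop, a light spring snaps it over as the lid is eased or let go; it also snaps back to locked if let go less than 0.2 below straight. Bent to 1.6 it stays broken, the lid standing at 1.3.
- knuckle (a point): Centre of the stay's elbow, a red cylinder 20 mm thick, 48 mm long, along the chest's y axis, outside its right wall (chest y -214 mm), joining two 84 mm flat steel links. Folded, it hangs low. Locked, it is 142 mm above the counter at chest x about +21 mm; pressing it from above with 3 to 6 N breaks the joint and it travels down and back: 35 mm down and 20 mm back brings it to 1.6.
- valve_mid (a point): The loose blue plastic ball valve on the counter, left or right of the chest: upright cylinder 48 mm in diameter, 76 mm high, open socket on top; this point is its centre, half-way up, z its long axis. A small orange lever stands out on its own -x side to 43 mm from the axis (15 mm wide, 12 to 64 mm above the foot); its sides along y are free to grasp. 0.11 to 0.21 kg.
- stored_blue_mid (a point): Centre of the blue valve stored in the chest, the same model, in one of the two compartments about 35 mm behind the chest's middle.
- stored_brown_mid (a point): Centre of the brown valve stored in the other compartment, the same size.
- brown_valve: Brown valve of the same size standing on the counter on the other side of the chest; leave it. Origin under its centre.
- big_valve: Larger brown valve, 65 mm in diameter, 103 mm high, on the counter at the left; leave it. Origin under its centre.
- coupling: Brown pipe coupling, 54 mm across, 45 mm high, on the counter at the right; leave it. Origin under its centre.
- cement_tin: Closed tin with a yellow label, 66 mm across, 90 mm high; leave it. Origin under its centre.
- screwdriver: Screwdriver lying on the counter; leave it.
Things that resemble listed ones, but are neither listed nor needed, are in the scene too. Leave any pink or turquoise look-alike of the part that bears valve_mid alone.

How it is judged:
By the outcome, as a careful person would: the job done as asked, in the order asked, and still so for the second after the job is handed in, with the robot touching nothing.
It also fails if it takes over 72 s, if anything falls off the work surface, if the arm or the gripper's body presses on something with over 40 N, if the wrist force passes 120 N, or if a joint passes its speed limit or range.

ROBOT

A 6-joint arm with a two-finger parallel gripper is mounted at the origin on the work surface. World frame = base frame: x ahead of the robot, y to its left, z up, the work surface at z = 0. Lengths are in m, angles in rad, forces in N, time in s.
With the tool pointing down it reaches from about 0.25 to 0.725 m from the base axis. Payload 4 kg.
Tool frame: the origin (TCP) lies where the fingers leave the gripper's body, on its centre line; the fingertips stand 73 mm ahead of it and the grasp point (between the pads) lies 54 mm ahead of it (bot.tip_reach is the z of the fingertips in the tool frame, in m); z points along the fingers, x is the direction in which the jaws open and shut, and the axes are right-handed (so a half turn about z gives the same grasp; the last joint's range is limited). The gripper opens to 85 mm and grips with 20 to 120 N. Pads are 22 mm wide; open, the fingers measure 114 mm over their backs; the gripper's body (76 mm by 85 mm) begins 54 mm behind the grasp point. The pads swing forward as they close: fully open they stand 13 mm farther back than shut.
Start: joints at [-1.161, 0.241, 0.005, 1.335, 0, 1.571], TCP at [0.199, -0.459, 0.304] pointing down, gripper open.
Joint ranges: [-2.72, 2.72], [-1.05, 1.87], [-1.09, 1.28], [-1.99, 2.15], [-1.42, 1.44], [-3.14, 3.14]. Speed limits (rad/s): [2.79, 2.79, 3.14, 3.14, 3.14, 3.14].

INTERFACE

Orientations are given as a unit quaternion [x, y, z, w].
In Python, from workcell import bot, vision, job_done gives the robot as it stands.
- The arm moves only by the tool drive_tool, never from a script. Its argument "steps" is one flat list of numbers, 7 for each row, row after row: the shift along the tool's x, y, z in m, then the turn, a rotation vector about the tool's x, y, z in degrees, then the closure, from -1 (fully open) to 1 (shut). A call has 1 to 8 rows; each row shifts and turns the commanded pose from where the row before left it, along the tool's axes as they then stand; what a row does not reach is not made up. A row lasts 1/12 s, in which the tool goes at most 41.7 mm and 7.16 degrees, less where a joint would pass 70% of its speed; a pose out of reach is approached as far as the arm can. A call is refused whole if a number of a shift passes 0.0417 or a number of a turn 7.16, either way. A call with a gripper value outside its range is refused whole. The fingers move at their own pace and stop on an object; the grip force is fixed at half the most. Time passes only in rows, so rows that do not move let the fingers close. It gives the time, the measured TCP pose, the force and the opening at its end, in the units of the state.
- bot.get_obs(): the state, without advancing time (a new reading comes with each control period).
- vision.camera(name): name is "scene" or "side" or "wrist"; returns (picture, depth): 480x640x3 uint8, red, green, blue; 480x640 float32, m along the optical axis (not along the pixel's ray), 0 where there is no reading.
- vision.camera_model(name): a dict with "mtx" (3x3 intrinsics, pixels), "D" ([k1, k2, p1, p2, k3] as OpenCV has them; the pictures are not rectified), "rvec" (rotation vector, rad) and "tvec" (3), from world to camera coordinates, as OpenCV has them. Camera axes: x right, y down, z forward; pixel columns grow to the right and rows downward; lengths in m; the calibration is good to about 2 mm. A picture is of the moment at which its call begins: read the wrist's pose just before it. camera_model takes no time and is no camera call; for the wrist camera it gives the pose at the moment of the call.
- job_done(): hands the job in, once; it reports no verdict.
The state is a dict: "clock": time; "joint_pos": joint angles; "joint_vel": joint speeds; "tau": joint torques, N m; "eef_pos": TCP position; "tool_rot": TCP orientation; "ft_force": force on the tool from outside, world axes, zero at the start; "ft_torque": the same for the moment, N m; "grip_width": finger opening in m.
Only numpy, scipy, OpenCV 4.12 (cv2) and the standard library are available. Lean on these libraries where they do the work, as an engineer would, in place of code of your own. Each camera call takes 0.05 s, during which the arm holds its last target.

## Working session

There is one attempt and no reset: what is moved stays moved. The work goes in short steps, Python scripts to look and compute and a tool call to move; the robot and the scene stay as the last step left them, time stands still between calls to the robot, and variables do not carry over. Pictures are saved under pics/ and viewed, and the job is handed in when it is done.

Besides the shell and the picture viewer there is one more tool, called after ">>>" by a JSON object that holds its "name" and its "arguments". drive_tool: Moves the arm, as the interface text tells. Its arguments: {"type":"object","properties":{"steps":{"type":"array"}},"required":["steps"]}

```bash
mkdir -p pics; ls
cat > h.py <<'E'
import numpy as np, cv2
from workcell import bot, vision, job_done
from scipy.spatial.transform import Rotation as R
def snap(n,fn=None):
    m=vision.camera_model(n); p,d=vision.camera(n)
    if fn: cv2.imwrite('pics/'+fn+'.png',p[:,:,::-1]); np.savez('pics/'+fn+'.npz',p=p,d=d,**{k:np.array(v) for k,v in m.items()})
    return p,d,m
def ld(fn):
    z=np.load('pics/'+fn+'.npz'); return z['p'],z['d'],z
def ray(m,uv):
    q=cv2.undistortPoints(np.array(uv,float).reshape(-1,1,2),np.array(m['mtx']),np.array(m['D'])).reshape(-1,2)
    Rm=cv2.Rodrigues(np.array(m['rvec']))[0]; t=np.array(m['tvec']).ravel()
    return -Rm.T@t, np.c_[q,np.ones(len(q))]@Rm   # origin, dirs (depth-scaled)
def onz(m,uv,z):
    o,d=ray(m,uv); return o+d*((z-o[2])/d[:,2])[:,None]
def ondepth(m,uv,dep):
    o,d=ray(m,uv); return o+d*np.array(dep).reshape(-1,1)
def cloud(p,d,m,mask):
    v,u=np.nonzero(mask&(d>0)); return ondepth(m,np.c_[u,v],d[v,u]),np.c_[u,v]
def proj(m,P): return cv2.projectPoints(np.array(P,float).reshape(-1,3),np.array(m['rvec']),np.array(m['tvec']),np.array(m['mtx']),np.array(m['D']))[0].reshape(-1,2)
def st():
    s=bot.get_obs(); print({k:np.round(v,4).tolist() for k,v in s.items() if k in('clock','eef_pos','tool_rot','ft_force','grip_width','joint_pos')})
    return s
E
python3 - <<'E'
from h import *
st(); print(bot.tip_reach)
snap('scene','s0');snap('side','d0')
E
```

```text
pics
{'clock': 0.0, 'joint_pos': [-1.161, 0.2414, 0.0038, 1.3352, -0.0, 1.5708], 'eef_pos': [0.199, -0.4582, 0.303], 'tool_rot': [0.8362, -0.5484, -0.0009, -0.0006], 'ft_force': [0.4031, -0.0093, 0.1375], 'grip_width': 0.0853}
0.0726
```

View pics/s0.png

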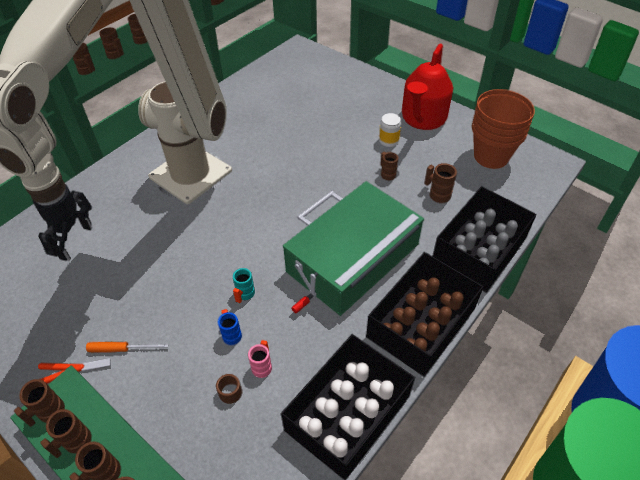

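View pics/d0.png

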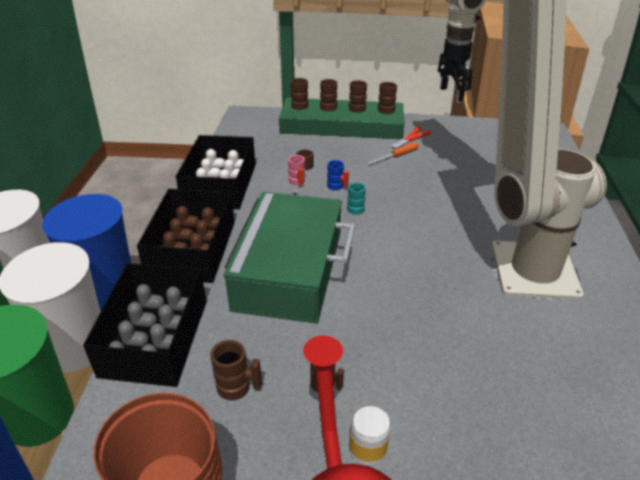

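Scene picture: blue valve at (230,329), turquoise look-alike at (243,284), pink one at (259,360). Only the first is blue. The chest is at about (355,245), its handle at (320,205) and the red knuckle at (302,304).

Run:
```python
from h import *
p,d,m=ld('s0')
hsv=cv2.cvtColor(p,cv2.COLOR_RGB2HSV)
print('cam',ray(m,[[320,240]]))
# chest lid top
box=np.zeros(p.shape[:2],bool); box[170:320,270:430]=1
g=(hsv[...,0]>60)&(hsv[...,0]<90)&(hsv[...,1]>100)&box
P,uv=cloud(p,d,m,g)
print(np.percentile(P,[1,50,99],axis=0))
hist=np.histogram(P[:,2],bins=np.arange(0,.16,.005));print(hist[0])
zt=np.median(P[P[:,2]>.085][:,2]);print('ztop',zt)
w=(hsv[...,1]<60)&box&(hsv[...,2]>150)
T=np.vstack([P[P[:,2]>zt-.006]]); Pw,_=cloud(p,d,m,w); T=np.vstack([T,Pw[abs(Pw[:,2]-zt)<.01]])
T=T[abs(T[:,2]-zt)<.01]
r=cv2.minAreaRect((T[:,:2]*1000).astype(np.float32)); print(r,cv2.boxPoints(r))
def mask(n,mk,bx):
    b=np.zeros(mk.shape,bool); u0,v0,u1,v1=bx; b[v0:v1,u0:u1]=1
    return mk&b
blue=mask('b',(hsv[...,0]>105)&(hsv[...,0]<130)&(hsv[...,1]>120),(205,300,255,355))
P,_=cloud(p,d,m,blue);print('blue',np.percentile(P,[2,50,98],axis=0).round(4),len(P))
top=P[P[:,2]>.07];c,rad=cv2.minEnclosingCircle((top[:,:2]*1000).astype(np.float32));print('top circ',c,rad)
red=((hsv[...,0]<12)|(hsv[...,0]>172))&(hsv[...,1]>150)
P,_=cloud(p,d,m,mask('r',red,(205,300,240,320)));print('lever',np.median(P,axis=0),len(P))
P,_=cloud(p,d,m,mask('r',red,(285,290,320,320)));print('knuckle',np.median(P,axis=0),np.ptp(P,axis=0),len(P))
hw=mask('h',(hsv[...,1]<50)&(hsv[...,2]>130),(290,185,350,230))
P,_=cloud(p,d,m,hw);P=P[P[:,2]>.05];print('handle',np.percentile(P,[2,50,98],axis=0),len(P))
crop=cv2.resize(p[180:400,190:340,::-1],None,fx=4,fy=4,interpolation=cv2.INTER_CUBIC)[:600*4]
cv2.imwrite('pics/c0.png',cv2.resize(p[255:380,200:340,::-1],None,fx=5,fy=4.8/1.0,interpolation=cv2.INTER_CUBIC)[:600,:800])
```

```text
cam (array([ 1.11063856, -0.68327429,  1.16568824]), array([[-0.41078622,  0.48456642, -0.77232852]]))
[[ 0.49533955 -0.1099784   0.00762574]
 [ 0.611144    0.01855812  0.11102042]
 [ 0.71075116  0.20870476  0.11674687]]
[  42  105  100  130  132  118  120  142  117  123  124  122  140  127
  137  121   90   70   70   84   59 1237 4814  545    0    0    0    0
    0    0    0]
ztop 0.11189021490715167
((578.4070434570312, 50.47423553466797), (335.03973388671875, 248.98472595214844), 85.70307159423828) [[ 441.71313 -107.24714]
 [ 689.99805 -125.90238]
 [ 715.10095  208.19562]
 [ 466.81604  226.85086]]
blue [[ 0.4954 -0.3488  0.0036]
 [ 0.5288 -0.3304  0.0587]
 [ 0.5409 -0.3032  0.0791]] 514
top circ (517.4468383789062, -324.3841857910156) 26.21245002746582
lever [ 0.48238117 -0.30263423  0.06343959] 27
knuckle [ 0.59967257 -0.16048039  0.03094056] [0.03360608 0.04842831 0.03953395] 148
handle [[0.45416879 0.00260654 0.10565449]
 [0.46606532 0.06483831 0.11125108]
 [0.5006855  0.13061206 0.11624311]] 234
```

Run:
```python
from h import *
p,d,m=ld('s0')
cv2.imwrite('pics/c1.png',cv2.resize(p[170:330,270:430,::-1],None,fx=3.7,fy=3.7,interpolation=cv2.INTER_CUBIC))
```

```text
(no output)
```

View pics/c0.png

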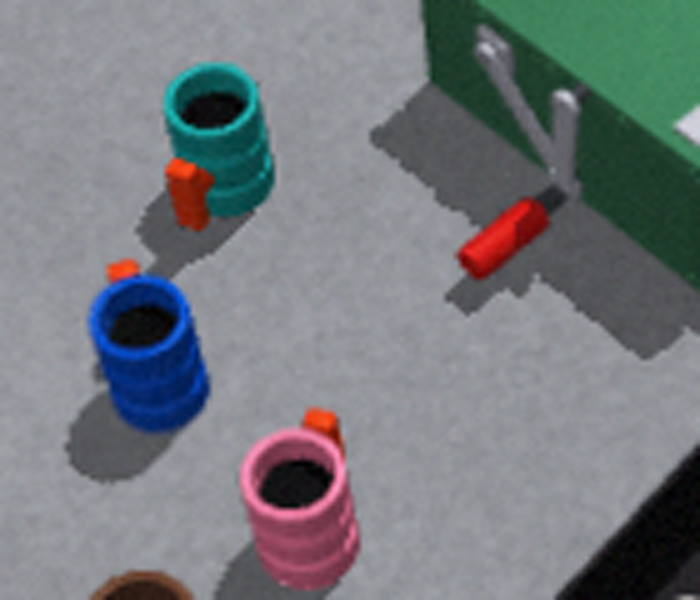

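View pics/c1.png

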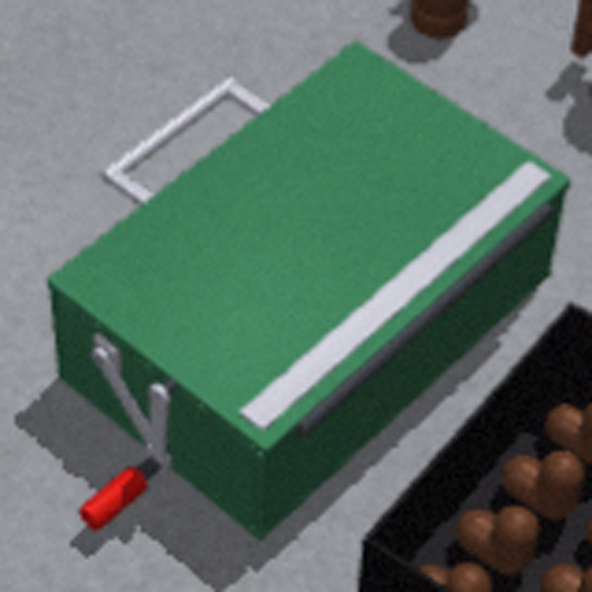

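Run:
```python
from h import *
p,d,m=ld('s0')
def c1(a): return np.array(a)/3.7+[270,170]
K=c1([[356,42],[50,283],[265,447],[569,182]])
Q=onz(m,K,.112);print(Q.round(4), [np.linalg.norm(Q[i,:2]-Q[(i+1)%4,:2]).round(4) for i in range(4)])
for i,j in((1,0),(2,3)): v=Q[j]-Q[i]; print('yaw y',np.degrees(np.arctan2(-v[0],v[1])))
for i,j in((0,3),(1,2)): v=Q[j]-Q[i]; print('yaw x',np.degrees(np.arctan2(v[1],v[0])))
H=onz(m,c1([[230,83],[107,173]]),.108);print('handle ends',H)
# refit with handle removed
hsv=cv2.cvtColor(p,cv2.COLOR_RGB2HSV)
g=((hsv[...,0]>60)&(hsv[...,0]<90)&(hsv[...,1]>100)); b=np.zeros_like(g); b[170:320,270:430]=1
P,_=cloud(p,d,m,g&b); T=P[P[:,2]>.105]; r=cv2.minAreaRect((T[:,:2]*1000).astype(np.float32)); print(r); print(cv2.boxPoints(r))
# side view
p,d,m=ld('d0'); hsv=cv2.cvtColor(p,cv2.COLOR_RGB2HSV)
g=((hsv[...,0]>60)&(hsv[...,0]<90)&(hsv[...,1]>100)); b=np.zeros_like(g); b[185:320,225:345]=1
P,_=cloud(p,d,m,g&b); print('z',np.median(P[:,2])); T=P[P[:,2]>.105]; r=cv2.minAreaRect((T[:,:2]*1000).astype(np.float32)); print(r)
print(cv2.boxPoints(r))
blue=(hsv[...,0]>105)&(hsv[...,0]<130)&(hsv[...,1]>120);b[:]=0;b[155:195,320:350]=1
P,_=cloud(p,d,m,blue&b);print('blue',np.percentile(P,[2,50,98],axis=0).round(4),len(P))
top=P[P[:,2]>.068];print(cv2.minEnclosingCircle((top[:,:2]*1000).astype(np.float32)))
red=((hsv[...,0]<12)|(hsv[...,0]>172))&(hsv[...,1]>150)
P,_=cloud(p,d,m,red&b);print('lever',np.percentile(P,[5,50,95],axis=0),len(P))
cv2.imwrite('pics/c2.png',cv2.resize(p[140:280,270:370,::-1],None,fx=4.2,fy=4.2,interpolation=cv2.INTER_CUBIC))
```

```text
[[ 0.5167  0.221   0.112 ]
 [ 0.4923 -0.0956  0.112 ]
 [ 0.6875 -0.1097  0.112 ]
 [ 0.717   0.2017  0.112 ]] [np.float64(0.3175), np.float64(0.1958), np.float64(0.3128), np.float64(0.2013)]
yaw y -4.4088291518052465
yaw y -5.419252221348414
yaw x -5.5145733426220795
yaw x -4.132165878490754
handle ends [[0.46724029 0.13135121 0.108     ]
 [0.45461987 0.00683895 0.108     ]]
((600.328857421875, 54.98994445800781), (322.7487487792969, 205.94097900390625), 85.70307159423828)
[[ 485.5568    -98.215744]
 [ 690.9189   -113.64592 ]
 [ 715.10095   208.19563 ]
 [ 509.73883   223.62581 ]]
z 0.10759525639364054
((599.0662841796875, 59.64918518066406), (320.86456298828125, 203.46511840820312), 85.30970001220703)
[[ 484.5559   -91.9272 ]
 [ 687.33966 -108.5645 ]
 [ 713.57666  211.22557]
 [ 510.7929   227.86287]]
blue [[ 0.4959 -0.3471  0.0042]
 [ 0.5163 -0.3073  0.0515]
 [ 0.5366 -0.2971  0.0762]] 408
((518.5303344726562, -322.767333984375), 27.085689544677734)
lever [[ 0.48092646 -0.30976426  0.01810947]
 [ 0.48665407 -0.3018881   0.04149311]
 [ 0.49585102 -0.29684543  0.0614173 ]] 72
```

View pics/c2.png

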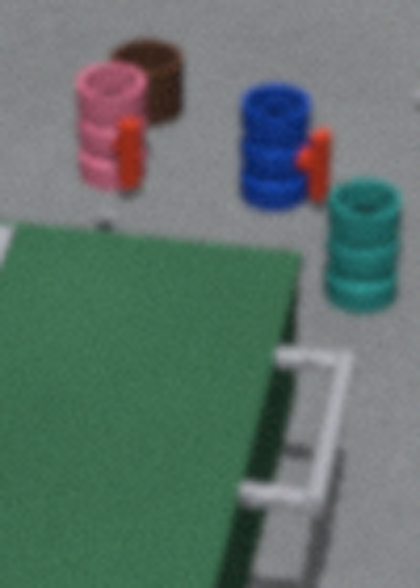

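```bash
cat >> h.py <<'E'
yaw=np.radians(-4.5); C=np.array([.600,.0575,0])
EX=np.array([np.cos(yaw),np.sin(yaw),0]);EY=np.array([-np.sin(yaw),np.cos(yaw),0])
def ch(x,y,z): return C+EX*x+EY*y+np.array([0,0,z])
def hp(th,z0=.106): # handle centre at lid angle
    a0=np.arctan2(z0-.1,.24); r=np.hypot(.24,z0-.1); return ch(.1-r*np.cos(th+a0),0,.1+r*np.sin(th+a0))
def toolR(ang,tilt=0): # tool x at world angle ang(deg), z down; tilt(deg): rotates approach toward +tool x
    x=np.array([np.cos(np.radians(ang)),np.sin(np.radians(ang)),0]);z=np.array([0,0,-1.]);y=np.cross(z,x)
    return R.from_matrix(np.c_[x,y,z])*R.from_rotvec([0,np.radians(tilt),0])
def plan(gp,Rt,n,reach=.054,start=None):
    s=bot.get_obs(); p=np.array(s['eef_pos']);Rc=R.from_quat(s['tool_rot'])
    if start is not None: p,Rc=start
    tp=np.array(gp)-Rt.apply([0,0,reach]); rv=(Rc.inv()*Rt).as_rotvec()/n; dw=(tp-p)/n
    print('from',p.round(3),'to',tp.round(3),'r',np.hypot(*tp[:2]).round(3))
    for i in range(n):
        sh=Rc.inv().apply(dw); print(np.r_[sh.round(4),np.degrees(rv).round(2)].tolist())
        Rc=Rc*R.from_rotvec(rv)
    return tp,Rt
E
python3 - <<'E'
from h import *
print(hp(0),hp(1.48))
s=plan(hp(0)+[0,0,.09],toolR(-4.5),16)
p,d,m=ld('s0'); hsv=cv2.cvtColor(p,cv2.COLOR_RGB2HSV)
print('turq,pink',onz(m,[[243,274],[259,351]],.076))
E
```

```text
[0.46043157 0.06848427 0.106     ] [0.68395449 0.05089264 0.33955543]
from [ 0.199 -0.458  0.303] to [0.46  0.068 0.25 ] r 0.465
[-0.0237, -0.0281, 0.0034, -0.0, 0.01, -3.88]
[-0.0217, -0.0296, 0.0034, -0.0, 0.01, -3.88]
[-0.0197, -0.031, 0.0034, -0.0, 0.01, -3.88]
[-0.0175, -0.0323, 0.0034, -0.0, 0.01, -3.88]
[-0.0153, -0.0334, 0.0033, -0.0, 0.01, -3.88]
[-0.013, -0.0344, 0.0033, -0.0, 0.01, -3.88]
[-0.0107, -0.0352, 0.0033, -0.0, 0.01, -3.88]
[-0.0083, -0.0358, 0.0033, -0.0, 0.01, -3.88]
[-0.0058, -0.0363, 0.0033, -0.0, 0.01, -3.88]
[-0.0034, -0.0366, 0.0033, -0.0, 0.01, -3.88]
[-0.0009, -0.0367, 0.0033, -0.0, 0.01, -3.88]
[0.0016, -0.0367, 0.0033, -0.0, 0.01, -3.88]
[0.0041, -0.0365, 0.0033, -0.0, 0.01, -3.88]
[0.0065, -0.0362, 0.0033, -0.0, 0.01, -3.88]
[0.009, -0.0356, 0.0033, -0.0, 0.01, -3.88]
[0.0114, -0.0349, 0.0033, -0.0, 0.01, -3.88]
turq,pink [[ 0.45085884 -0.20457729  0.076     ]
 [ 0.62886243 -0.33501428  0.076     ]]
```

>>> {"name": "drive_tool", "arguments": {"steps": [-0.024, -0.028, 0.003, 0, 0, -3.9, 0.2, -0.022, -0.03, 0.003, 0, 0, -3.9, 0.2, -0.02, -0.031, 0.003, 0, 0, -3.9, 0.2, -0.0175, -0.032, 0.003, 0, 0, -3.9, 0.2, -0.015, -0.033, 0.003, 0, 0, -3.9, 0.2, -0.013, -0.034, 0.003, 0, 0, -3.9, 0.2, -0.011, -0.035, 0.003, 0, 0, -3.9, 0.2, -0.008, -0.036, 0.003, 0, 0, -3.9, 0.2]}}

```text
clock: 0.77
eef_pos: [0.3287, -0.1933, 0.2795]
tool_rot: [0.953, -0.302, -0.0, -0.0]
ft_force: [1.1, 0.3, -0.2]
grip_width: 0.0345
```

>>> {"name": "drive_tool", "arguments": {"steps": [-0.006, -0.036, 0.003, 0, 0, -3.9, 0.2, -0.003, -0.037, 0.003, 0, 0, -3.9, 0.2, -0.001, -0.037, 0.003, 0, 0, -3.9, 0.2, 0.002, -0.037, 0.003, 0, 0, -3.9, 0.2, 0.004, -0.0365, 0.003, 0, 0, -3.9, 0.2, 0.0065, -0.036, 0.003, 0, 0, -3.9, 0.2, 0.009, -0.0355, 0.003, 0, 0, -3.9, 0.2, 0.0115, -0.035, 0.003, 0, 0, -3.5, 0.2]}}

```text
clock: 1.43
eef_pos: [0.4589, 0.071, 0.2554]
tool_rot: [0.999, -0.038, -0.0, 0.0]
ft_force: [0.2, -0.9, -0.4]
grip_width: 0.034
```

>>> {"name": "drive_tool", "arguments": {"steps": [0, 0, 0, 0, 0, 0, 0.2, 0, 0, 0, 0, 0, 0, 0.2]}}

```text
clock: 1.6
eef_pos: [0.4588, 0.0707, 0.255]
tool_rot: [0.999, -0.038, -0.001, 0.0]
ft_force: [0.4, -0.5, 0.2]
grip_width: 0.034
```

Run:
```python
from h import *
st()
snap('wrist','w0')
plan(hp(0),toolR(-4.5),5)
```

```text
{'clock': 1.6, 'joint_pos': [0.1531, 0.2001, -0.1775, 1.1951, -0.0002, 1.7992], 'eef_pos': [0.4588, 0.0707, 0.255], 'tool_rot': [0.9993, -0.0377, -0.0009, 0.0003], 'ft_force': [0.3831, -0.4546, 0.2159], 'grip_width': 0.034}
from [0.458 0.07  0.255] to [0.46  0.068 0.16 ] r 0.465
[0.0005, 0.0002, 0.019, 0.01, 0.02, 0.01]
[0.0005, 0.0002, 0.019, 0.01, 0.02, 0.01]
[0.0005, 0.0002, 0.019, 0.01, 0.02, 0.01]
[0.0005, 0.0002, 0.019, 0.01, 0.02, 0.01]
[0.0005, 0.0002, 0.019, 0.01, 0.02, 0.01]
```

View pics/w0.png

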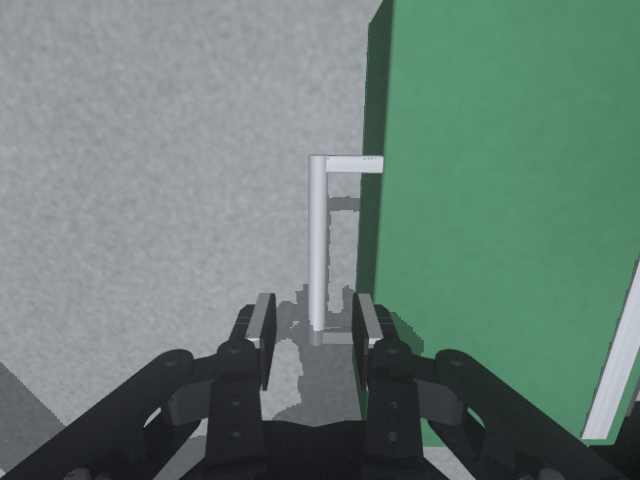

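Wrist picture: bar from (318,160) to (318,340), vertical in the image and between the fingers.

Run:
```python
from h import *
p,d,m=ld('w0')
uv=[[318,170],[318,230],[318,300],[318,338],[318,156]]
dep=[np.median(d[v-2:v+3,u-2:u+3]) for u,v in uv]
print(ondepth(m,uv,dep).round(4)); print(onz(m,uv,.112).round(4)); print(onz(m,[[362,200],[358,300]],.112))
```

```text
[[0.464  0.125  0.1113]
 [0.4614 0.0879 0.1109]
 [0.4579 0.0392 0.1112]
 [0.4558 0.0097 0.1113]
 [0.4646 0.133  0.1101]]
[[0.464  0.1251 0.112 ]
 [0.4614 0.0882 0.112 ]
 [0.4579 0.0396 0.112 ]
 [0.4558 0.0102 0.112 ]
 [0.4646 0.1332 0.112 ]]
[[0.48935595 0.10516381 0.112     ]
 [0.48451375 0.03762334 0.112     ]]
```

>>> {"name": "drive_tool", "arguments": {"steps": [0.0005, 0, 0.024, 0, 0, 0, 0.2, 0.0005, 0, 0.024, 0, 0, 0, 0.2, 0, 0, 0.024, 0, 0, 0, 0.2, 0, 0, 0.023, 0, 0, 0, 0.2, 0, 0, 0, 0, 0, 0, 1, 0, 0, 0, 0, 0, 0, 1, 0, 0, 0, 0, 0, 0, 1, 0, 0, 0, 0, 0, 0, 1]}}

```text
clock: 2.32
eef_pos: [0.4603, 0.067, 0.1621]
tool_rot: [0.999, -0.041, 0.001, 0.002]
ft_force: [2.5, -5.7, -3.2]
grip_width: 0.0102
```

```bash
sed -i 's/radians(-4.5); C=.*/radians(-4.3); C=np.array([.600,.0585,0])/' h.py
python3 - <<'E'
from h import *
st()
s=None
ang=-4.3
for k,th in enumerate([.3,.6,.9,1.2,1.4,1.48]):
    n=8 if k<4 else 6
    s=plan(hp(th,.105),toolR(ang,-0 if 0 else 0),n,start=s)
E
```

```text
{'clock': 2.3167, 'joint_pos': [0.1464, 0.2886, -0.3261, 0.9549, -0.0035, 1.7989], 'eef_pos': [0.4603, 0.067, 0.1621], 'tool_rot': [0.9992, -0.0409, 0.0009, 0.0016], 'ft_force': [2.4625, -5.728, -3.1902], 'grip_width': 0.0102}
from [0.46  0.067 0.162] to [0.473 0.068 0.23 ] r 0.477
[0.0015, -0.0002, -0.0084, 0.02, -0.01, -0.05]
[0.0015, -0.0002, -0.0084, 0.02, -0.01, -0.05]
[0.0015, -0.0002, -0.0084, 0.02, -0.01, -0.05]
[0.0015, -0.0002, -0.0084, 0.02, -0.01, -0.05]
[0.0015, -0.0002, -0.0084, 0.02, -0.01, -0.05]
[0.0015, -0.0002, -0.0084, 0.02, -0.01, -0.05]
[0.0015, -0.0002, -0.0084, 0.02, -0.01, -0.05]
[0.0015, -0.0002, -0.0084, 0.02, -0.01, -0.05]
from [0.473 0.068 0.23 ] to [0.505 0.066 0.294] r 0.509
[0.0041, 0.0, -0.008, 0.0, 0.0, 0.0]
[0.0041, 0.0, -0.008, 0.0, 0.0, 0.0]
[0.0041, 0.0, -0.008, 0.0, 0.0, 0.0]
[0.0041, 0.0, -0.008, 0.0, 0.0, 0.0]
[0.0041, 0.0, -0.008, 0.0, 0.0, 0.0]
[0.0041, 0.0, -0.008, 0.0, 0.0, 0.0]
[0.0041, 0.0, -0.008, 0.0, 0.0, 0.0]
[0.0041, 0.0, -0.008, 0.0, 0.0, 0.0]
from [0.505 0.066 0.294] to [0.555 0.062 0.345] r 0.558
[0.0062, -0.0, -0.0064, 0.0, 0.0,
[... 519 characters left out ...]
0.0, 0.0]
[0.0079, -0.0, -0.0043, 0.0, 0.0, 0.0]
[0.0079, -0.0, -0.0043, 0.0, 0.0, 0.0]
[0.0079, -0.0, -0.0043, 0.0, 0.0, 0.0]
from [0.618 0.057 0.38 ] to [0.664 0.054 0.391] r 0.666
[0.0077, -0.0, -0.002, 0.0, 0.0, 0.0]
[0.0077, -0.0, -0.002, 0.0, 0.0, 0.0]
[0.0077, -0.0, -0.002, 0.0, 0.0, 0.0]
[0.0077, -0.0, -0.002, 0.0, 0.0, 0.0]
[0.0077, -0.0, -0.002, 0.0, 0.0, 0.0]
[0.0077, -0.0, -0.002, 0.0, 0.0, 0.0]
from [0.664 0.054 0.391] to [0.683 0.052 0.393] r 0.685
[0.0032, -0.0, -0.0004, 0.0, 0.0, 0.0]
[0.0032, -0.0, -0.0004, 0.0, 0.0, 0.0]
[0.0032, -0.0, -0.0004, 0.0, 0.0, 0.0]
[0.0032, -0.0, -0.0004, 0.0, 0.0, 0.0]
[0.0032, -0.0, -0.0004, 0.0, 0.0, 0.0]
[0.0032, -0.0, -0.0004, 0.0, 0.0, 0.0]
```

>>> {"name": "drive_tool", "arguments": {"steps": [0.0002, 0, -0.0096, 0, 0, 0, 1, 0.0006, 0, -0.0096, 0, 0, 0, 1, 0.001, 0, -0.0095, 0, 0, 0, 1, 0.0013, 0, -0.0095, 0, 0, 0, 1, 0.0017, 0, -0.0095, 0, 0, 0, 1, 0.0021, 0, -0.0094, 0, 0, 0, 1, 0.0025, 0, -0.0093, 0, 0, 0, 1, 0.0028, 0, -0.0092, 0, 0, 0, 1]}}

```text
clock: 2.98
eef_pos: [0.4748, 0.0659, 0.2389]
tool_rot: [0.999, -0.041, 0.004, 0.002]
ft_force: [12.0, -6.1, -9.9]
grip_width: 0.0099
```

Run:
```python
from h import *
s=st()
g=np.array(s['eef_pos'])+R.from_quat(s['tool_rot']).apply([0,0,.054]); v=g-ch(.1,0,.1); print('lid',np.arctan2(v[2],-v@EX),np.hypot(v[2],v@EX),v@EY)
for k in range(9,40):
    th=.04*k-.02; print(k,round(.0096*np.sin(th),4),round(-.0096*np.cos(th),4))
```

```text
{'clock': 2.9833, 'joint_pos': [0.1403, 0.2352, -0.1762, 1.1519, -0.005, 1.7929], 'eef_pos': [0.4748, 0.0659, 0.2389], 'tool_rot': [0.9992, -0.0409, 0.0041, 0.0018], 'ft_force': [11.9695, -6.0553, -9.861], 'grip_width': 0.0099}
lid 0.3610622330354201 0.24043933020342115 -0.002168962113917786
9 0.0032 -0.0091
10 0.0036 -0.0089
11 0.0039 -0.0088
12 0.0043 -0.0086
13 0.0046 -0.0084
14 0.0049 -0.0082
15 0.0053 -0.008
16 0.0056 -0.0078
17 0.0059 -0.0076
18 0.0062 -0.0073
19 0.0065 -0.0071
20 0.0068 -0.0068
21 0.007 -0.0065
22 0.0073 -0.0063
23 0.0075 -0.006
24 0.0078 -0.0057
25 0.008 -0.0053
26 0.0082 -0.005
27 0.0084 -0.0047
28 0.0086 -0.0044
29 0.0087 -0.004
30 0.0089 -0.0037
31 0.009 -0.0033
32 0.0091 -0.0029
33 0.0093 -0.0026
34 0.0093 -0.0022
35 0.0094 -0.0018
36 0.0095 -0.0014
37 0.0095 -0.0011
38 0.0096 -0.0007
39 0.0096 -0.0003
```

>>> {"name": "drive_tool", "arguments": {"steps": [0.0045, 0.0005, -0.0091, 0, 0, 0, 1, 0.0045, 0.0005, -0.0089, 0, 0, 0, 1, 0.0039, 0.0005, -0.0088, 0, 0, 0, 1, 0.0043, 0.0005, -0.0086, 0, 0, 0, 1, 0.0046, 0, -0.0084, 0, 0, 0, 1, 0.0049, 0, -0.0082, 0, 0, 0, 1, 0.0053, 0, -0.008, 0, 0, 0, 1, 0.0056, 0, -0.0078, 0, 0, 0, 1]}}

```text
clock: 3.65
eef_pos: [0.5112, 0.0625, 0.3054]
tool_rot: [0.999, -0.04, 0.002, -0.0]
ft_force: [9.8, 0.0, -11.9]
grip_width: 0.0101
```

>>> {"name": "drive_tool", "arguments": {"steps": [0.0059, 0, -0.0076, 0, 0, 0, 1, 0.0062, 0, -0.0073, 0, 0, 0, 1, 0.0065, 0, -0.0071, 0, 0, 0, 1, 0.0068, 0, -0.0068, 0, 0, 0, 1, 0.007, 0, -0.0065, 0, 0, 0, 1, 0.0073, 0, -0.0063, 0, 0, 0, 1, 0.0075, 0, -0.006, 0, 0, 0, 1, 0.0078, 0, -0.0057, 0, 0, 0, 1]}}

```text
clock: 4.32
eef_pos: [0.5647, 0.058, 0.3568]
tool_rot: [0.999, -0.04, -0.001, 0.0]
ft_force: [6.1, 1.0, -16.2]
grip_width: 0.0096
```

```bash
cat >> h.py <<'E'
def lid():
    s=st()
    g=np.array(s['eef_pos'])+R.from_quat(s['tool_rot']).apply([0,0,.054]); v=g-ch(.1,0,.1); print('lid',np.arctan2(v[2],-v@EX),np.hypot(v[2],v@EX),v@EY)
E
python3 -c "
from h import *
lid()"
```

```text
{'clock': 4.3167, 'joint_pos': [0.1024, 0.3664, 0.3148, 1.5203, 0.0001, 1.7535], 'eef_pos': [0.5647, 0.058, 0.3568], 'tool_rot': [0.9992, -0.0402, -0.0005, 0.0], 'ft_force': [6.0779, 1.0436, -16.1778], 'grip_width': 0.0096}
lid 0.9825427825438633 0.24372782400518697 -0.003117778969408167
```

>>> {"name": "drive_tool", "arguments": {"steps": [0.008, 0, -0.0045, 0, 0, 0, 1, 0.0082, 0, -0.0042, 0, 0, 0, 1, 0.0084, 0, -0.0042, 0, 0, 0, 1, 0.0086, 0, -0.0039, 0, 0, 0, 1, 0.0087, 0, -0.0038, 0, 0, 0, 1, 0.0089, 0, -0.0035, 0, 0, 0, 1, 0.009, 0, -0.0032, 0, 0, 0, 1, 0.0091, 0, -0.0028, 0, 0, 0, 1]}}

```text
clock: 4.98
eef_pos: [0.6313, 0.0524, 0.3901]
tool_rot: [0.999, -0.04, -0.001, -0.0]
ft_force: [-3.4, -0.8, -0.1]
grip_width: 0.0094
```

```bash
python3 -c "
from h import *
lid()"
```

```text
{'clock': 4.9833, 'joint_pos': [0.0827, 0.5225, 0.641, 1.6905, 0.0003, 1.7338], 'eef_pos': [0.6313, 0.0524, 0.3901], 'tool_rot': [0.9992, -0.0401, -0.0006, -0.0001], 'ft_force': [-3.3783, -0.7836, -0.0503], 'grip_width': 0.0094}
lid 1.2888870520373317 0.24579152342202018 -0.0037215861453393302
```

>>> {"name": "drive_tool", "arguments": {"steps": [0.0093, 0, -0.0024, 0, 0, 0, 1, 0.0093, 0, -0.002, 0, 0, 0, 1, 0.0094, 0, -0.0015, 0, 0, 0, 1, 0.009, 0, -0.001, 0, 0, 0, 1, 0.006, 0, -0.0005, 0, 0, 0, 1, 0.004, 0, 0, 0, 0, 0, 1]}}

```text
clock: 5.48
eef_pos: [0.6789, 0.0484, 0.3995]
tool_rot: [0.999, -0.04, 0.002, -0.0]
ft_force: [-1.7, -1.3, 6.9]
grip_width: 0.0095
```

```bash
python3 -c "
from h import *
lid()
snap('scene','s1')"
```

```text
{'clock': 5.4833, 'joint_pos': [0.0712, 0.6559, 0.8941, 1.8049, -0.0002, 1.7227], 'eef_pos': [0.6789, 0.0484, 0.3995], 'tool_rot': [0.9992, -0.0403, 0.0021, -0.0001], 'ft_force': [-1.6657, -1.2651, 6.9342], 'grip_width': 0.0095}
lid 1.4882870089055762 0.24634153862951613 -0.004123021924231358
```

View pics/s1.png

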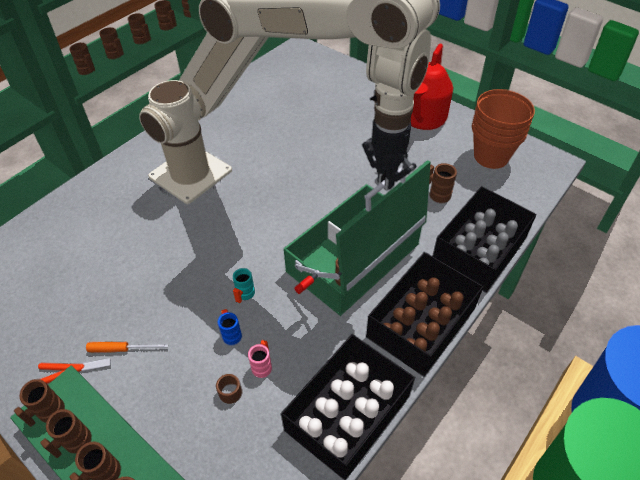

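Lid nearly vertical; knuckle at (305,286). No stop force yet; push on.

>>> {"name": "drive_tool", "arguments": {"steps": [0.003, 0, 0.0003, 0, 0, 0, 1, 0.003, 0, 0.0003, 0, 0, 0, 1, 0.003, 0, 0.0003, 0, 0, 0, 1]}}

```text
clock: 5.78
eef_pos: [0.6851, 0.0479, 0.3998]
tool_rot: [0.999, -0.04, -0.0, -0.0]
ft_force: [-14.4, -1.3, 13.2]
grip_width: 0.0095
```

```bash
python3 -c "
from h import *
lid()"
```

```text
{'clock': 5.7833, 'joint_pos': [0.0696, 0.6815, 0.9414, 1.8312, 0.0006, 1.7208], 'eef_pos': [0.6851, 0.0479, 0.3998], 'tool_rot': [0.9992, -0.0402, -0.0003, -0.0003], 'ft_force': [-14.3826, -1.3478, 13.1687], 'grip_width': 0.0095}
lid 1.5123561319827845 0.24625198591789876 -0.00412401104579002
```

>>> {"name": "drive_tool", "arguments": {"steps": [0.002, 0, 0, 0, 0, 0, 1, 0, 0, 0, 0, 0, 0, 1, -0.003, 0, 0, 0, 0, 0, 1, -0.003, 0, 0, 0, 0, 0, 1, -0.003, 0, 0, 0, 0, 0, 1, -0.002, 0, 0, 0, 0, 0, 1, 0, 0, 0, 0, 0, 0, 1]}}

```text
clock: 6.37
eef_pos: [0.6782, 0.0485, 0.3994]
tool_rot: [0.999, -0.04, 0.003, -0.0]
ft_force: [-3.2, -0.9, 7.6]
grip_width: 0.01
```

Run:
```python
from h import *
lid()
p,d,m=snap('scene','s2')
hsv=cv2.cvtColor(p,cv2.COLOR_RGB2HSV)
red=((hsv[...,0]<8)|(hsv[...,0]>174))&(hsv[...,1]>170); b=np.zeros_like(red); b[255:320,285:340]=1
P,uv=cloud(p,d,m,red&b); print(uv.mean(0),np.median(P,axis=0),P.min(0),P.max(0)); v=np.median(P,axis=0)-C; print(v@EX,v@EY,v[2])
cv2.imwrite('pics/c3.png',cv2.resize(p[150:310,270:440,::-1],None,fx=3.7,fy=3.7,interpolation=cv2.INTER_CUBIC))
```

```text
{'clock': 6.3667, 'joint_pos': [0.0715, 0.6522, 0.8874, 1.8007, -0.0002, 1.7228], 'eef_pos': [0.6782, 0.0485, 0.3994], 'tool_rot': [0.9992, -0.0402, 0.0026, -0.0002], 'ft_force': [-3.2241, -0.8789, 7.5613], 'grip_width': 0.01}
lid 1.485367276004947 0.24633384041947823 -0.0040794808388328494
[300.93567251 278.52631579] [ 0.60868552 -0.16075419  0.1486936 ] [ 0.53185073 -0.18352921  0.00342362] [ 0.61766612 -0.11735308  0.15600119]
0.02510046870683222 -0.21798578620058234 0.14869360442418889
```

View pics/c3.png

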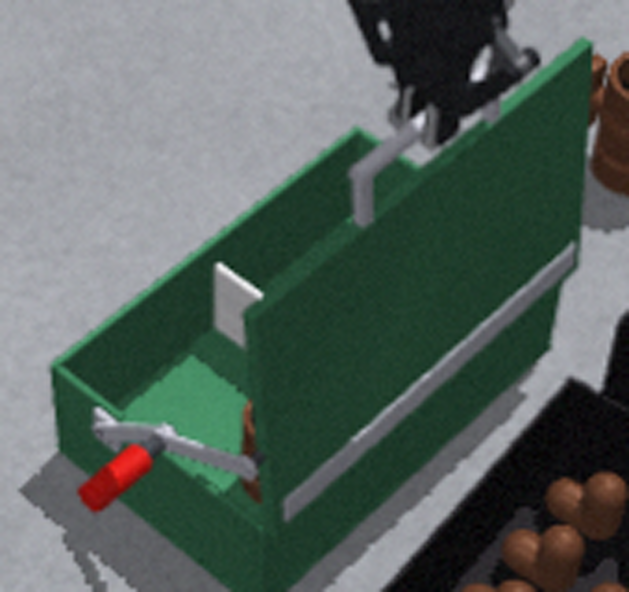

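Stay is locked (links kinked upward, red knuckle top at z≈0.149, crop (115,478)); a brown valve peeks in the right compartment (crop (250,440)). Release and back off.

>>> {"name": "drive_tool", "arguments": {"steps": [0, 0, 0, 0, 0, 0, 0.2, 0, 0, 0, 0, 0, 0, 0.2, 0, 0, 0, 0, 0, 0, 0.2, 0, 0, -0.02, 0, 0, 0, 0.2, 0, 0, -0.03, 0, 0, 0, 0.2, -0.01, 0, -0.02, 0, 0, 0, 0.2, -0.04, 0, 0, 0, 0, 0, 0.2, -0.04, 0, 0, 0, 0, 0, 0.2]}}

```text
clock: 7.08
eef_pos: [0.616, 0.0555, 0.4645]
tool_rot: [0.999, -0.04, 0.002, -0.0]
ft_force: [0.5, 1.0, 0.9]
grip_width: 0.0341
```

>>> {"name": "drive_tool", "arguments": {"steps": [-0.04, 0, 0, 0, 0, 0, -0.4, -0.04, 0, 0, 0, 0, 0, -1, 0, 0, 0, 0, 0, 0, -1, 0, 0, 0, 0, 0, 0, -1]}}

```text
clock: 7.42
eef_pos: [0.5295, 0.0618, 0.4669]
tool_rot: [0.999, -0.039, -0.0, -0.0]
ft_force: [0.9, -0.2, 1.0]
grip_width: 0.0806
```

Run:
```python
from h import *
st()
snap('wrist','w1');p,d,m=snap('scene','s3')
hsv=cv2.cvtColor(p,cv2.COLOR_RGB2HSV)
red=((hsv[...,0]<8)|(hsv[...,0]>174))&(hsv[...,1]>170); b=np.zeros_like(red); b[262:295,290:340]=1
P,uv=cloud(p,d,m,red&b); print(uv.mean(0),np.median(P,axis=0)); v=np.median(P,axis=0)-C; print(v@EX,v@EY,v[2])
```

```text
{'clock': 7.4167, 'joint_pos': [0.1161, 0.3135, 0.5231, 1.7811, 0.0002, 1.7651], 'eef_pos': [0.5295, 0.0618, 0.4669], 'tool_rot': [0.9992, -0.0391, -0.0004, -0.0], 'ft_force': [0.9366, -0.2312, 1.0309], 'grip_width': 0.0806}
[300.82857143 278.43428571] [ 0.60815871 -0.16095507  0.14897642]
0.024590205704775964 -0.2182256056539921 0.14897642472990258
```

View pics/w1.png

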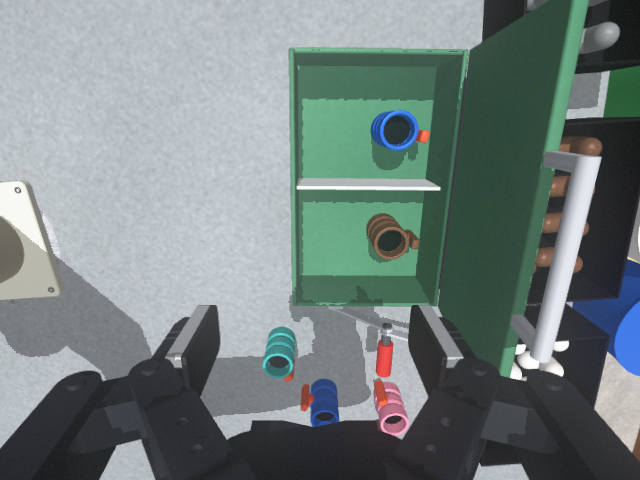

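Wrist picture: blue stored valve in the left compartment at (397,130), brown one at (388,237); loose blue at (322,400) with lever at (306,397).

Run:
```python
from h import *
V=np.array([.518,-.3235,0])
plan(V+[0,0,.175],toolR(58),14)
```

```text
from [0.533 0.062 0.467] to [ 0.518 -0.324  0.229] r 0.611
[0.0011, 0.0275, 0.017, 0.0, -0.01, -4.47]
[-0.0011, 0.0275, 0.017, 0.0, -0.01, -4.47]
[-0.0032, 0.0274, 0.017, 0.0, -0.01, -4.47]
[-0.0053, 0.027, 0.017, 0.0, -0.01, -4.47]
[-0.0074, 0.0265, 0.017, 0.0, -0.01, -4.47]
[-0.0095, 0.0259, 0.017, 0.0, -0.01, -4.47]
[-0.0114, 0.0251, 0.017, 0.0, -0.01, -4.47]
[-0.0134, 0.0241, 0.017, 0.0, -0.01, -4.47]
[-0.0152, 0.023, 0.017, 0.0, -0.01, -4.47]
[-0.0169, 0.0217, 0.017, 0.0, -0.01, -4.47]
[-0.0186, 0.0204, 0.017, 0.0, -0.01, -4.47]
[-0.0201, 0.0188, 0.017, 0.0, -0.01, -4.47]
[-0.0215, 0.0172, 0.017, 0.0, -0.01, -4.47]
[-0.0228, 0.0155, 0.017, 0.0, -0.01, -4.47]
```

>>> {"name": "drive_tool", "arguments": {"steps": [0.001, 0.0275, 0.017, 0, 0, -4.5, -1, -0.001, 0.0275, 0.017, 0, 0, -4.5, -1, -0.003, 0.0275, 0.017, 0, 0, -4.5, -1, -0.005, 0.027, 0.017, 0, 0, -4.5, -1, -0.0075, 0.0265, 0.017, 0, 0, -4.5, -1, -0.0095, 0.026, 0.017, 0, 0, -4.5, -1, -0.0115, 0.025, 0.017, 0, 0, -4.5, -1, -0.0135, 0.024, 0.017, 0, 0, -4.5, -1]}}

```text
clock: 8.18
eef_pos: [0.5263, -0.1609, 0.3291]
tool_rot: [0.962, 0.273, 0.001, 0.0]
ft_force: [0.9, 0.2, -0.0]
grip_width: 0.0854
```

>>> {"name": "drive_tool", "arguments": {"steps": [-0.015, 0.023, 0.017, 0, 0, -4.5, -1, -0.017, 0.022, 0.017, 0, 0, -4.5, -1, -0.0185, 0.0205, 0.017, 0, 0, -4.5, -1, -0.02, 0.019, 0.017, 0, 0, -4.5, -1, -0.0215, 0.017, 0.017, 0, 0, -4.5, -1, -0.023, 0.0155, 0.017, 0, 0, -4, -1, 0, 0, 0, 0, 0, 0, -1, 0, 0, 0, 0, 0, 0, -1]}}

```text
clock: 8.85
eef_pos: [0.5196, -0.3264, 0.2255]
tool_rot: [0.876, 0.483, -0.001, -0.001]
ft_force: [0.6, 0.6, 0.9]
grip_width: 0.0852
```

Run:
```python
from h import *
st()
p,d,m=snap('wrist','w2')
hsv=cv2.cvtColor(p,cv2.COLOR_RGB2HSV)
blue=(hsv[...,0]>105)&(hsv[...,0]<130)&(hsv[...,1]>120)
P,uv=cloud(p,d,m,blue);print('blue',len(P),uv.mean(0)); t=P[P[:,2]>.072]; print(np.percentile(t,[2,50,98],axis=0)); print(cv2.minEnclosingCircle((t[:,:2]*1000).astype(np.float32)))
org=(hsv[...,0]<14)&(hsv[...,1]>170)
n,l,s,c=cv2.connectedComponentsWithStats(org.astype(np.uint8))
for i in range(1,n):
    if s[i,4]>60:
        P,uv=cloud(p,d,m,l==i); print(c[i],s[i,4],np.percentile(P,[5,50,95],axis=0).round(4).tolist())
```

```text
{'clock': 8.85, 'joint_pos': [-0.5611, 0.5081, 0.1925, 1.2581, 0.0003, 0.0017], 'eef_pos': [0.5196, -0.3264, 0.2255], 'tool_rot': [0.8756, 0.4829, -0.0006, -0.0013], 'ft_force': [0.642, 0.5821, 0.9106], 'grip_width': 0.0852}
blue 2963 [313.32298346 238.71751603]
[[ 0.49257626 -0.34574033  0.07256595]
 [ 0.5145699  -0.32272293  0.07556293]
 [ 0.53720962 -0.30117561  0.07701572]]
((630.0433959960938, -301.6839904785156), 140.6234588623047)
[374.44055944 106.27972028] 143 [[0.4557, -0.2493, 0.062], [0.4619, -0.2465, 0.0634], [0.4678, -0.2399, 0.0648]]
[399.88292683 333.32682927] 205 [[0.6078, -0.318, 0.0453], [0.6133, -0.307, 0.0634], [0.6195, -0.3021, 0.0648]]
```

View pics/w2.png

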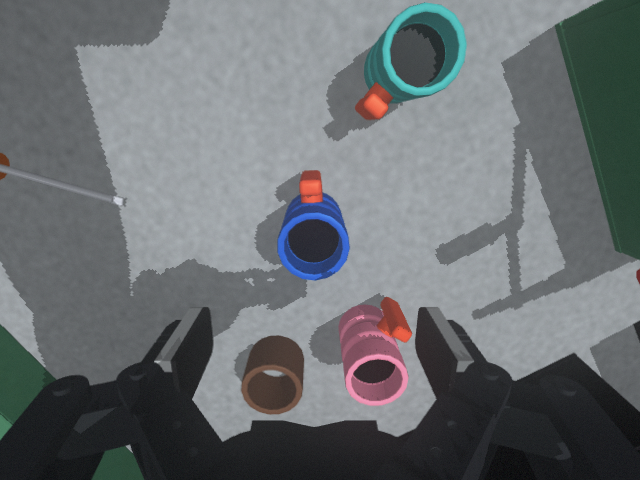

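Run:
```python
from h import *
p,d,m=ld('w2')
tc=np.array([.5196,-.3264,.2255])
print(proj(m,[tc-[0,0,.073],tc-[0,0,.15],[.5196,-.3264,0.076],[.518,-.3235,.076],[.49,-.306,.064]]))
uv=[[314,243]]
print('rim',onz(m,[[280,240],[348,240],[314,207],[314,278],[314,242]],.076))
print('lever',onz(m,[[311,180],[311,172]],.064), d[180,311], ondepth(m,[[311,180]],[d[180,311]]))
L=onz(m,[[311,180]],.064)[0];c=onz(m,[[314,242]],.076)[0];v=c-L;print(c,np.degrees(np.arctan2(v[1],v[0])),np.hypot(*v[:2]))
```

```text
[[312.76086154 313.15748623]
 [312.97056596 253.89248706]
 [312.969624   254.1581325 ]
 [315.4127393  250.00281065]
 [315.20849506 196.56965305]]
rim [[ 0.49991919 -0.33926185  0.076     ]
 [ 0.52343632 -0.30195636  0.076     ]
 [ 0.4931763  -0.30896094  0.076     ]
 [ 0.53442114 -0.33493295  0.076     ]
 [ 0.5128338  -0.32133937  0.076     ]]
lever [[ 0.47932831 -0.30251844  0.064     ]
 [ 0.47497976 -0.29976459  0.064     ]] 0.23208857 [[ 0.47945833 -0.30260881  0.06295655]]
[ 0.5128338  -0.32133937  0.076     ] -29.32409170438956 0.0384297381456623
```

Run:
```python
from h import *
plan([.515,-.3225,.047],toolR(60),1)
```

```text
from [ 0.52  -0.325  0.227] to [ 0.515 -0.322  0.101] r 0.608
[-0.0003, -0.0056, 0.1259, -0.06, -0.03, -2.15]
```

>>> {"name": "drive_tool", "arguments": {"steps": [0, -0.005, 0.025, 0, 0, -2, -1, 0, 0, 0.03, 0, 0, 0, -1, 0, 0, 0.03, 0, 0, 0, -1, 0, 0, 0.025, 0, 0, 0, -1, 0, 0, 0.015, 0, 0, 0, -1, 0, 0, 0, 0, 0, 0, -1]}}

```text
clock: 9.4
eef_pos: [0.5143, -0.3194, 0.1]
tool_rot: [0.866, 0.5, -0.001, -0.003]
ft_force: [-0.5, -0.1, -0.9]
grip_width: 0.0853
```

Run:
```python
from h import *
st()
p,d,m=snap('wrist','w3')
```

```text
{'clock': 9.4, 'joint_pos': [-0.5559, 0.6033, 0.0025, 0.9756, 0.0003, -0.0333], 'eef_pos': [0.5143, -0.3194, 0.1], 'tool_rot': [0.8658, 0.5004, -0.0012, -0.0025], 'ft_force': [-0.5237, -0.0657, -0.9099], 'grip_width': 0.0853}
```

View pics/w3.png

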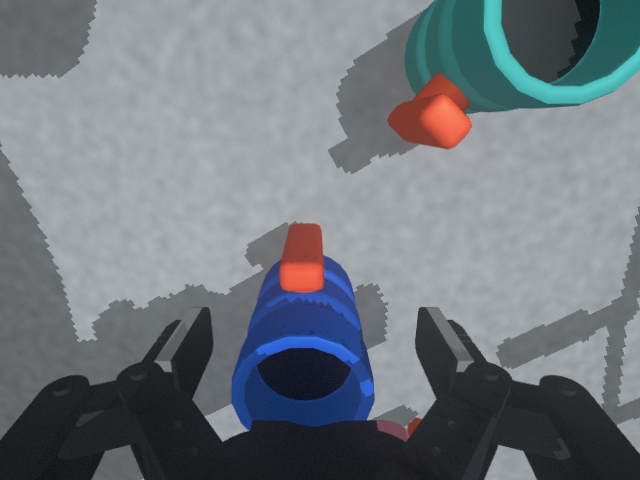

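Run:
```python
from h import *
p,d,m=ld('w3')
s=bot.get_obs();t=np.array(s['eef_pos'])
print(proj(m,[[t[0],t[1],.076]]))
q=onz(m,[[233,387],[373,387],[303,337]],.076);print(q,np.linalg.norm(q[0]-q[1]))
f=(q[0]+q[1])/2
# centre from front rim point minus 24mm along lever dir
x=np.array([np.cos(np.radians(-30)),np.sin(np.radians(-30)),0]); print('c from rim',q[2]+.024*x,'from sides',f)
print('lever dir',onz(m,[[301,270]],.064))
Rt=R.from_quat(s['tool_rot']); print('tool xy err',Rt.inv().apply(q[2]+.024*x-t))
```

```text
[[311.60469642 392.78895534]]
[[ 0.50057617 -0.34102284  0.076     ]
 [ 0.52312841 -0.3018431   0.076     ]
 [ 0.49570554 -0.31192924  0.076     ]] 0.04520680246317956
c from rim [ 0.51649015 -0.32392924  0.076     ] from sides [ 0.51185229 -0.32143297  0.076     ]
lever dir [[ 0.48047438 -0.3041038   0.064     ]]
tool xy err [-0.00263378  0.00307985  0.0261139 ]
```

>>> {"name": "drive_tool", "arguments": {"steps": [-0.0025, 0.0015, 0, 0, 0, 0, -1, 0, 0, 0, 0, 0, 0, 1, 0, 0, 0, 0, 0, 0, 1, 0, 0, 0, 0, 0, 0, 1, 0, 0, 0, 0, 0, 0, 1, 0, 0, 0, 0, 0, 0, 1]}}

```text
clock: 9.95
eef_pos: [0.5159, -0.3249, 0.1049]
tool_rot: [0.866, 0.5, 0.001, 0.001]
ft_force: [0.1, -0.3, 5.9]
grip_width: 0.047
```

>>> {"name": "drive_tool", "arguments": {"steps": [0, 0, -0.015, 0, 0, 0, 1, 0, 0, -0.03, 0, 0, 0, 1, 0, 0, -0.04, 0, 0, 0, 1, 0, 0, -0.04, 0, 0, 0, 1, 0, 0, -0.04, 0, 0, 0, 1]}}

```text
clock: 10.37
eef_pos: [0.5141, -0.3239, 0.2691]
tool_rot: [0.866, 0.5, -0.001, -0.001]
ft_force: [0.6, -0.1, -1.2]
grip_width: 0.0468
```

Run:
```python
from h import *
s=st()
p,d,m=snap('wrist','w4'); snap('scene','s4')
s=plan(ch(-.041,.078,.30),toolR(85.7),14)
plan(ch(-.041,.078,.054),toolR(85.7),1,start=s)
```

```text
{'clock': 10.3667, 'joint_pos': [-0.5622, 0.4731, 0.251, 1.3508, -0.0, -0.0381], 'eef_pos': [0.5141, -0.3239, 0.2691], 'tool_rot': [0.8662, 0.4998, -0.0005, -0.0009], 'ft_force': [0.5951, -0.1005, -1.1569], 'grip_width': 0.0468}
from [ 0.517 -0.326  0.277] to [0.565 0.139 0.354] r 0.582
[0.0305, -0.0136, -0.0057, 0.06, 0.02, -1.84]
[0.0309, -0.0126, -0.0057, 0.06, 0.02, -1.84]
[0.0313, -0.0116, -0.0057, 0.06, 0.02, -1.84]
[0.0316, -0.0106, -0.0057, 0.06, 0.02, -1.84]
[0.032, -0.0096, -0.0057, 0.06, 0.02, -1.84]
[0.0323, -0.0086, -0.0056, 0.06, 0.02, -1.84]
[0.0325, -0.0076, -0.0056, 0.06, 0.02, -1.84]
[0.0328, -0.0065, -0.0056, 0.06, 0.02, -1.84]
[0.0329, -0.0055, -0.0056, 0.06, 0.02, -1.84]
[0.0331, -0.0044, -0.0056, 0.06, 0.02, -1.84]
[0.0332, -0.0034, -0.0056, 0.06, 0.02, -1.84]
[0.0333, -0.0023, -0.0056, 0.06, 0.02, -1.84]
[0.0334, -0.0012, -0.0056, 0.06, 0.02, -1.84]
[0.0334, -0.0002, -0.0055, 0.06, 0.02, -1.84]
from [0.565 0.139 0.354] to [0.565 0.139 0.108] r 0.582
[0.0, 0.0, 0.246, 0.0, 0.0, 0.0]
```

View pics/w4.png

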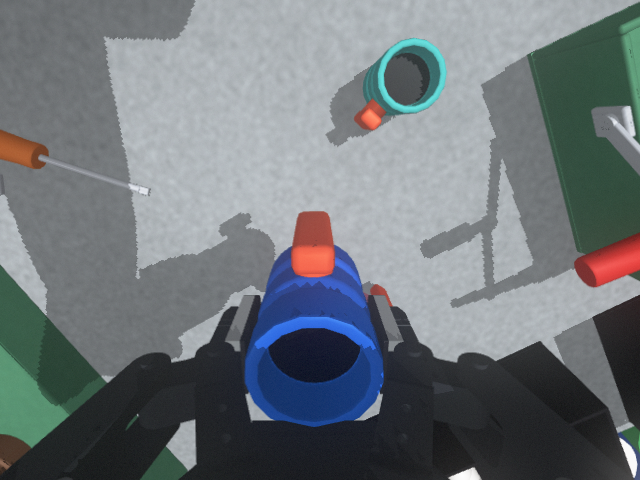

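Valve held squarely, lever up in the image at (313,240). Carry it over the left compartment.

>>> {"name": "drive_tool", "arguments": {"steps": [0.0305, -0.0135, -0.01, 0, 0, -1.8, 1, 0.031, -0.0125, -0.01, 0, 0, -1.8, 1, 0.0315, -0.0115, -0.01, 0, 0, -1.8, 1, 0.0315, -0.0105, -0.01, 0, 0, -1.8, 1, 0.032, -0.0095, -0.01, 0, 0, -1.8, 1, 0.0325, -0.0085, -0.01, 0, 0, -1.8, 1, 0.0325, -0.0075, -0.01, 0, 0, -1.8, 1, 0.033, -0.0065, -0.005, 0, 0, -1.8, 1]}}

```text
clock: 11.13
eef_pos: [0.5438, -0.0569, 0.3434]
tool_rot: [0.796, 0.605, 0.0, 0.0]
ft_force: [1.3, -0.5, -0.7]
grip_width: 0.0469
```

>>> {"name": "drive_tool", "arguments": {"steps": [0.033, -0.0055, 0, 0, 0, -1.8, 1, 0.033, -0.0045, 0, 0, 0, -1.8, 1, 0.033, -0.0035, 0, 0, 0, -1.8, 1, 0.0335, -0.0025, 0, 0, 0, -1.9, 1, 0.0335, -0.001, 0, 0, 0, -1.9, 1, 0.0335, 0, 0, 0, 0, -1.9, 1, 0, 0, 0, 0, 0, 0, 1, 0, 0, 0, 0, 0, 0, 1]}}

```text
clock: 11.8
eef_pos: [0.5652, 0.1427, 0.3415]
tool_rot: [0.733, 0.68, -0.001, -0.001]
ft_force: [0.5, 0.7, -1.6]
grip_width: 0.047
```

Run:
```python
from h import *
s=st()
plan(ch(-.041,.078,.054),toolR(85.7),1)
p,d,m=snap('wrist','w5'); snap('scene','s5')
```

```text
{'clock': 11.8, 'joint_pos': [0.2475, 0.4018, 0.3279, 1.4996, -0.0003, 0.323], 'eef_pos': [0.5652, 0.1427, 0.3415], 'tool_rot': [0.7333, 0.6799, -0.0013, -0.0005], 'ft_force': [0.4638, 0.6926, -1.5924], 'grip_width': 0.047}
from [0.565 0.143 0.341] to [0.565 0.139 0.108] r 0.582
[-0.0031, 0.0006, 0.2335, -0.14, 0.06, -0.03]
```

View pics/w5.png

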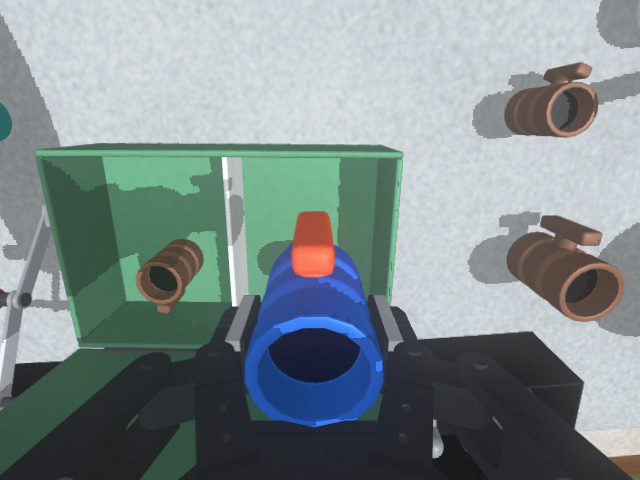

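View pics/s5.png

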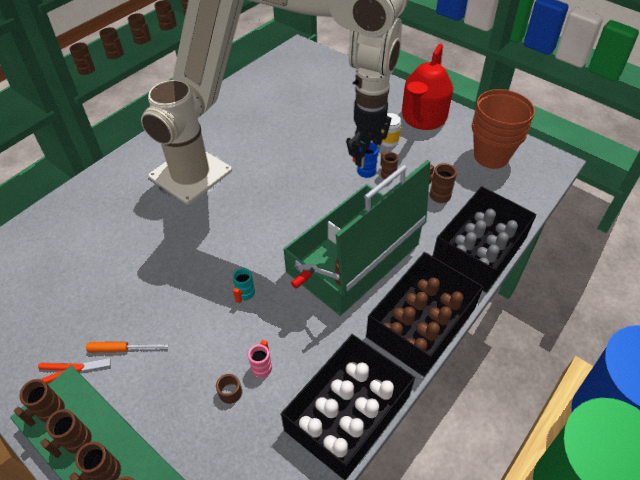

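Aligned: compartment at (240–395,155–300), valve over it, front wall top at v≈150. Check the wall geometry from this view.

Run:
```python
from h import *
p,d,m=ld('w5')
for n,uv in (('FL outer',[401,153]),('FR outer',[38,153]),('part front',[232,158])):
    q=onz(m,[uv],.1 if n[0]=='F' else .07)[0]; v=q-C; print(n,q.round(4),(v@EX).round(4),(v@EY).round(4))
s=bot.get_obs();v=np.array(s['eef_pos'])-C;print(v@EX,v@EY)
```

```text
FL outer [0.5138 0.2223 0.1   ] -0.0983 0.1568
FR outer [ 0.4894 -0.0896  0.1   ] -0.0991 -0.156
part front [0.5094 0.0708 0.07  ] -0.0913 0.0055
-0.04071500916057612 0.07920778232131559
```

>>> {"name": "drive_tool", "arguments": {"steps": [-0.001, 0, 0.025, 0, 0, 0, 1, 0, 0, 0.035, 0, 0, 0, 1, 0, 0, 0.035, 0, 0, 0, 1, 0, 0, 0.035, 0, 0, 0, 1, 0, 0, 0.03, 0, 0, 0, 1, 0, 0, 0.03, 0, 0, 0, 1, 0, 0, 0.018, 0, 0, 0, 1, 0, 0, 0, 0, 0, 0, 1]}}

```text
clock: 12.57
eef_pos: [0.5623, 0.1373, 0.1301]
tool_rot: [0.735, 0.678, -0.005, -0.002]
ft_force: [-0.9, 0.2, -1.3]
grip_width: 0.047
```

>>> {"name": "drive_tool", "arguments": {"steps": [0, 0, 0.006, 0, 0, 0, 1, 0, 0, 0.005, 0, 0, 0, 1, 0, 0, 0.004, 0, 0, 0, 1, 0, 0, 0, 0, 0, 0, 1]}}

```text
clock: 12.9
eef_pos: [0.566, 0.1398, 0.1206]
tool_rot: [0.735, 0.678, 0.001, 0.0]
ft_force: [0.1, -1.1, -2.3]
grip_width: 0.0467
```

>>> {"name": "drive_tool", "arguments": {"steps": [0, 0, 0.003, 0, 0, 0, 1, 0, 0, 0.003, 0, 0, 0, 1, 0, 0, 0, 0, 0, 0, 1]}}

```text
clock: 13.15
eef_pos: [0.5655, 0.1401, 0.114]
tool_rot: [0.734, 0.679, -0.0, -0.0]
ft_force: [0.4, -0.3, -2.0]
grip_width: 0.0467
```

>>> {"name": "drive_tool", "arguments": {"steps": [0, 0, 0.003, 0, 0, 0, 1, 0, 0, 0, 0, 0, 0, 1]}}

```text
clock: 13.32
eef_pos: [0.5657, 0.1401, 0.111]
tool_rot: [0.734, 0.679, 0.0, 0.0]
ft_force: [0.4, 0.4, -0.4]
grip_width: 0.0467
```

>>> {"name": "drive_tool", "arguments": {"steps": [0, 0, 0.002, 0, 0, 0, 1, 0, 0, 0, 0, 0, 0, 1]}}

```text
clock: 13.48
eef_pos: [0.5657, 0.1401, 0.1109]
tool_rot: [0.734, 0.679, 0.0, 0.0]
ft_force: [-3.4, -0.6, 8.9]
grip_width: 0.0469
```

>>> {"name": "drive_tool", "arguments": {"steps": [0, 0, 0.002, 0, 0, 0, 1, 0, 0, 0, 0, 0, 0, 1]}}

```text
clock: 13.65
eef_pos: [0.5657, 0.1401, 0.1108]
tool_rot: [0.734, 0.679, 0.001, 0.001]
ft_force: [-8.0, -1.4, 19.4]
grip_width: 0.0466
```

Foot on the floor. Ease, open, rise.

>>> {"name": "drive_tool", "arguments": {"steps": [0, 0, -0.003, 0, 0, 0, 1, 0, 0, 0, 0, 0, 0, 0.1, 0, 0, 0, 0, 0, 0, -0.2, 0, 0, 0, 0, 0, 0, -0.5, 0, 0, 0, 0, 0, 0, -0.5, 0, 0, -0.01, 0, 0, 0, -0.5, 0, 0, -0.02, 0, 0, 0, -0.5, 0, 0, -0.03, 0, 0, 0, -0.5]}}

```text
clock: 14.32
eef_pos: [0.5638, 0.1395, 0.1682]
tool_rot: [0.734, 0.679, -0.003, -0.002]
ft_force: [-0.4, -0.6, 0.5]
grip_width: 0.0642
```

>>> {"name": "drive_tool", "arguments": {"steps": [0, 0, -0.04, 0, 0, 0, -0.5, 0, 0, -0.04, 0, 0, 0, -0.5, 0, 0, -0.04, 0, 0, 0, -0.5, -0.02, 0, -0.04, 0, 0, 0, -0.5, -0.03, 0, -0.02, 0, 0, 0, -0.5, 0, 0, 0, 0, 0, 0, -0.5]}}

```text
clock: 14.82
eef_pos: [0.5633, 0.0883, 0.3548]
tool_rot: [0.736, 0.677, 0.004, 0.004]
ft_force: [0.6, 0.2, 0.3]
grip_width: 0.0638
```

Run:
```python
from h import *
s=st()
p,d,m=snap('wrist','w6'); p,d,m=snap('side','d6')
cv2.imwrite('pics/d6c.png',cv2.resize(p[140:340,180:400,::-1],None,fx=3,fy=3))
```

```text
{'clock': 14.8167, 'joint_pos': [0.1565, 0.3629, 0.3045, 1.5009, -0.0023, 0.2389], 'eef_pos': [0.5633, 0.0883, 0.3548], 'tool_rot': [0.7356, 0.6773, 0.0041, 0.0042], 'ft_force': [0.6303, 0.2264, 0.3401], 'grip_width': 0.0638}
```

View pics/w6.png

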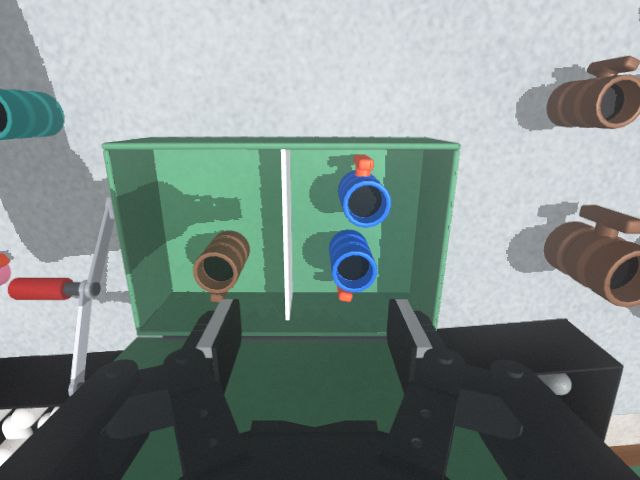

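View pics/d6c.png

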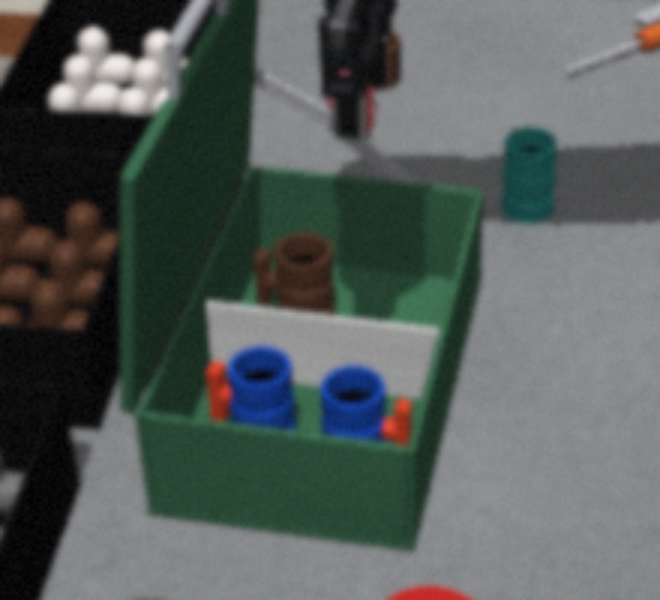

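Both blue valves upright in the left compartment: new at (365,200), stored at (353,262); side view agrees. Now the knuckle, seen at (45,289).

Run:
```python
from h import *
p,d,m=ld('w6'); hsv=cv2.cvtColor(p,cv2.COLOR_RGB2HSV)
red=((hsv[...,0]<8)|(hsv[...,0]>174))&(hsv[...,1]>170); red[:,80:]=0; red[:275]=0
P,uv=cloud(p,d,m,red); print(len(P),np.percentile(P,[5,50,95],axis=0)); v=np.median(P,axis=0)-C; print(v@EX,v@EY)
print(ch(.021,-.214,.142))
plan(ch(.022,-.220,.20),toolR(85.7),10,reach=.0726)
```

```text
238 [[ 0.59369691 -0.1789898   0.14487073]
 [ 0.59949568 -0.17230522  0.14876973]
 [ 0.60620209 -0.15858409  0.15035727]]
0.016802578595121558 -0.23019334326862895
[ 0.60489544 -0.15647217  0.142     ]
from [0.562 0.091 0.349] to [ 0.605 -0.163  0.273] r 0.627
[-0.0249, 0.0063, 0.0076, 0.02, -0.01, -0.03]
[-0.0249, 0.0063, 0.0076, 0.02, -0.01, -0.03]
[-0.0249, 0.0063, 0.0076, 0.02, -0.01, -0.03]
[-0.0249, 0.0063, 0.0076, 0.02, -0.01, -0.03]
[-0.0249, 0.0063, 0.0076, 0.02, -0.01, -0.03]
[-0.0249, 0.0063, 0.0076, 0.02, -0.01, -0.03]
[-0.0249, 0.0063, 0.0076, 0.02, -0.01, -0.03]
[-0.0249, 0.0063, 0.0076, 0.02, -0.01, -0.03]
[-0.0249, 0.0062, 0.0076, 0.02, -0.01, -0.03]
[-0.0249, 0.0062, 0.0077, 0.02, -0.01, -0.03]
```

>>> {"name": "drive_tool", "arguments": {"steps": [-0.025, 0.006, 0, 0, 0, 0, 1, -0.025, 0.006, 0, 0, 0, 0, 1, -0.025, 0.006, 0, 0, 0, 0, 1, -0.025, 0.006, 0, 0, 0, 0, 1, -0.025, 0.006, 0, 0, 0, 0, 1, -0.025, 0.006, 0.01, 0, 0, 0, 1, -0.025, 0.006, 0.01, 0, 0, 0, 1, -0.025, 0.006, 0.02, 0, 0, 0, 1]}}

```text
clock: 15.58
eef_pos: [0.5945, -0.1119, 0.3069]
tool_rot: [0.734, 0.679, 0.0, 0.0]
ft_force: [0.6, -0.3, 0.2]
grip_width: -0.0
```

>>> {"name": "drive_tool", "arguments": {"steps": [-0.025, 0.006, 0.02, 0, 0, 0, 1, -0.024, 0.006, 0.02, 0, 0, 0, 1, 0, 0, 0, 0, 0, 0, 1, 0, 0, 0, 0, 0, 0, 1]}}

```text
clock: 15.92
eef_pos: [0.6007, -0.1615, 0.2634]
tool_rot: [0.735, 0.678, -0.002, -0.003]
ft_force: [-0.3, 0.8, -0.0]
grip_width: 0.0
```

Run:
```python
from h import *
st()
plan(ch(.020,-.220,.152),toolR(85.7),1,reach=.0726)
p,d,m=snap('wrist','w7'); snap('scene','s7')
a=np.radians(np.arange(43,10,-2.)); 
print(np.c_[.00293*np.sin(a),.00293*np.cos(a)].round(4).tolist())
```

```text
{'clock': 15.9167, 'joint_pos': [-0.2628, 0.5092, 0.2941, 1.3634, 0.0007, -0.1825], 'eef_pos': [0.6007, -0.1615, 0.2634], 'tool_rot': [0.7349, 0.6781, -0.0018, -0.0034], 'ft_force': [-0.3341, 0.7816, -0.0343], 'grip_width': 0.0}
from [ 0.601 -0.161  0.263] to [ 0.603 -0.162  0.225] r 0.625
[-0.0008, 0.0031, 0.0388, -0.43, -0.12, -0.31]
[[0.002, 0.0021], [0.0019, 0.0022], [0.0018, 0.0023], [0.0018, 0.0023], [0.0017, 0.0024], [0.0016, 0.0025], [0.0015, 0.0025], [0.0014, 0.0026], [0.0013, 0.0026], [0.0012, 0.0027], [0.0011, 0.0027], [0.0011, 0.0027], [0.001, 0.0028], [0.0009, 0.0028], [0.0008, 0.0028], [0.0007, 0.0029], [0.0006, 0.0029]]
```

View pics/w7.png

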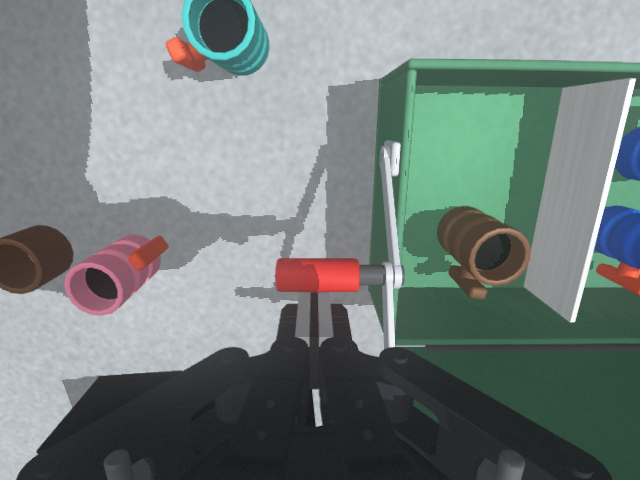

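View pics/s7.png

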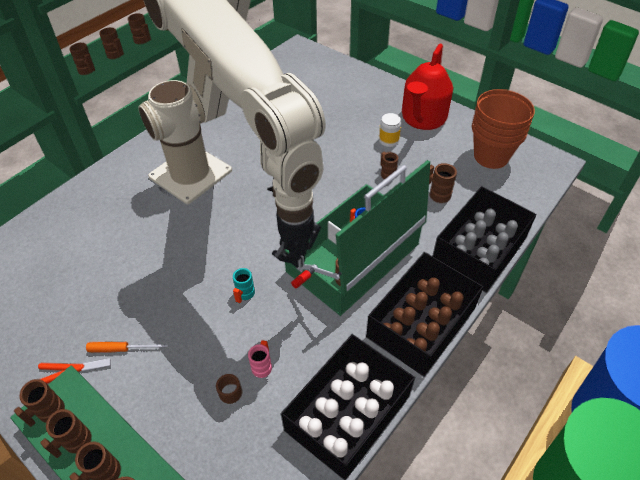

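Run:
```python
from h import *
p,d,m=ld('w7')
q=onz(m,[[277,275],[358,275],[318,260],[318,291]],.147)
for x in q: v=x-C; print(x.round(4),(v@EX).round(4),(v@EY).round(4))
s=bot.get_obs();t=np.array(s['eef_pos']);v=t-C;print('tcp',v@EX,v@EY)
print(proj(m,[t-[0,0,.0726],t-[0,0,.111]]))
uv=[[318,275]];print(ondepth(m,uv,[d[275,318]]))
```

```text
[ 0.5993 -0.181   0.147 ] 0.0172 -0.2389
[ 0.603 -0.135  0.147] 0.0175 -0.1927
[ 0.5921 -0.157   0.147 ] 0.0082 -0.2155
[ 0.6112 -0.1585  0.147 ] 0.0274 -0.2155
tcp 0.018343031289789386 -0.21802391777487276
[[313.84768772 319.50127874]
 [313.64395484 283.02065951]]
[[ 0.6002974  -0.15767692  0.14901515]]
```

Knuckle at chest x 18 mm, y −216, tool right above it. Descend and press along its arc.

>>> {"name": "drive_tool", "arguments": {"steps": [0, 0, 0.015, 0, 0, 0, 1, 0, 0, 0.015, 0, 0, 0, 1, 0, 0.001, 0.006, 0, 0, 0, 1, 0, 0, 0.003, 0, 0, 0, 1, 0, 0, 0, 0, 0, 0, 1]}}

```text
clock: 16.43
eef_pos: [0.6031, -0.1605, 0.2285]
tool_rot: [0.734, 0.679, -0.0, -0.0]
ft_force: [0.1, 0.2, 0.2]
grip_width: 0.0
```

>>> {"name": "drive_tool", "arguments": {"steps": [0.0, 0.002, 0.0022, 0, 0, 0, 1, 0, 0.002, 0.0022, 0, 0, 0, 1, 0, 0.002, 0.0023, 0, 0, 0, 1, 0, 0.002, 0.0023, 0, 0, 0, 1]}}

```text
clock: 16.77
eef_pos: [0.6114, -0.1622, 0.2199]
tool_rot: [0.734, 0.679, 0.0, 0.0]
ft_force: [-0.0, -0.5, 1.1]
grip_width: 0.0002
```

>>> {"name": "drive_tool", "arguments": {"steps": [0, 0, 0.0025, 0, 0, 0, 1, 0, 0.001, 0.0025, 0, 0, 0, 1, 0, 0.0015, 0.0025, 0, 0, 0, 1, 0, 0.0015, 0.0025, 0, 0, 0, 1]}}

```text
clock: 17.1
eef_pos: [0.6151, -0.1627, 0.2094]
tool_rot: [0.734, 0.679, 0.0, 0.0]
ft_force: [-0.1, -0.1, 1.3]
grip_width: -0.0001
```

>>> {"name": "drive_tool", "arguments": {"steps": [0, 0.0015, 0.0025, 0, 0, 0, 1, 0, 0.0015, 0.0025, 0, 0, 0, 1, 0, 0.0015, 0.0025, 0, 0, 0, 1, 0, 0.0015, 0.0025, 0, 0, 0, 1]}}

```text
clock: 17.43
eef_pos: [0.6205, -0.163, 0.1989]
tool_rot: [0.734, 0.679, -0.0, -0.001]
ft_force: [-1.9, -0.2, 3.1]
grip_width: -0.0
```

Run:
```python
from h import *
st()
p,d,m=snap('wrist','w8'); p,d,m=snap('scene','s8')
cv2.imwrite('pics/s8c.png',cv2.resize(p[150:330,260:440,::-1],None,fx=3.3,fy=3.3,interpolation=cv2.INTER_CUBIC))
```

```text
{'clock': 17.4333, 'joint_pos': [-0.2568, 0.5795, 0.2414, 1.2343, -0.0002, -0.1777], 'eef_pos': [0.6205, -0.163, 0.1989], 'tool_rot': [0.7345, 0.6786, -0.0005, -0.0006], 'ft_force': [-1.902, -0.1514, 3.1351], 'grip_width': -0.0}
```

View pics/w8.png

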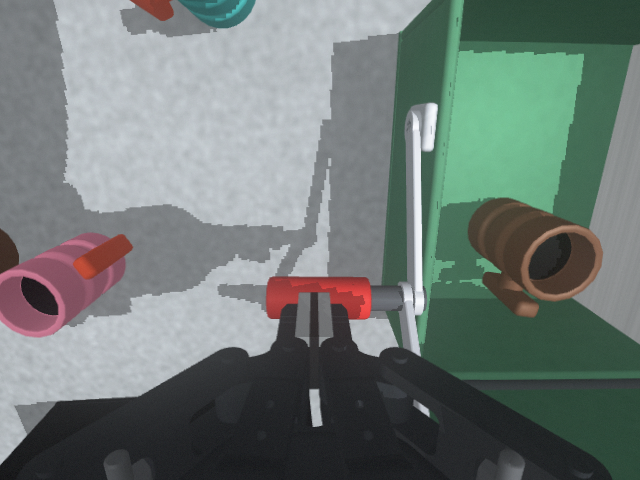

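View pics/s8c.png

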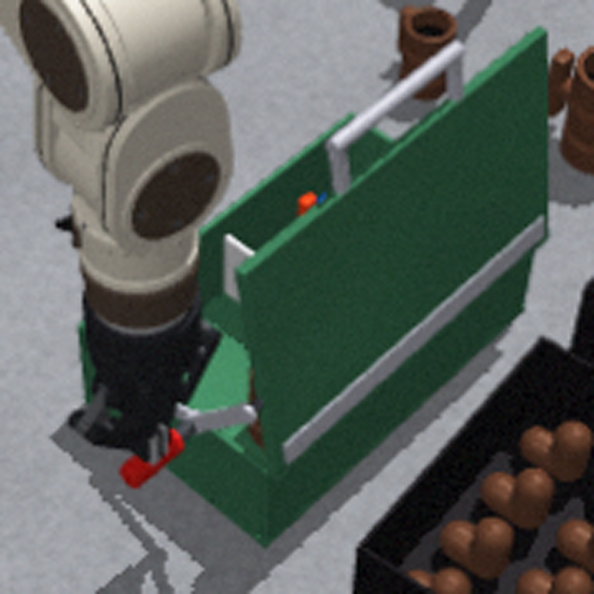

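Knuckle pushed ~26 mm down, elbow bent the other way, lid coming forward. Press ~12 mm further.

>>> {"name": "drive_tool", "arguments": {"steps": [0, 0.0015, 0.0025, 0, 0, 0, 1, 0, 0.001, 0.0027, 0, 0, 0, 1, 0, 0.001, 0.0027, 0, 0, 0, 1, 0, 0.001, 0.0028, 0, 0, 0, 1, 0, 0.001, 0.0028, 0, 0, 0, 1, 0, 0, 0, 0, 0, 0, 1]}}

```text
clock: 18.03
eef_pos: [0.6265, -0.1634, 0.185]
tool_rot: [0.734, 0.679, -0.0, -0.0]
ft_force: [0.1, -0.8, 0.3]
grip_width: -0.0003
```

Run:
```python
from h import *
st()
p,d,m=snap('scene','s9')
hsv=cv2.cvtColor(p,cv2.COLOR_RGB2HSV)
g=((hsv[...,0]>60)&(hsv[...,0]<90)&(hsv[...,1]>100)); b=np.zeros_like(g); b[150:320,270:440]=1
P,_=cloud(p,d,m,g&b); x=(P-C)@EX; y=(P-C)@EY; k=(P[:,2]>.13)&(abs(y)<.14)&(P[:,2]<.3)
f=np.polyfit(P[k,2],x[k],1); print('lid angle',np.pi/2-np.arctan(-f[0]),len(x[k]),np.std(x[k]-np.polyval(f,P[k,2])))
```

```text
{'clock': 18.0333, 'joint_pos': [-0.2551, 0.5999, 0.2395, 1.2109, 0.0, -0.1762], 'eef_pos': [0.6265, -0.1634, 0.185], 'tool_rot': [0.7344, 0.6787, -0.0001, -0.0002], 'ft_force': [0.0868, -0.8072, 0.3248], 'grip_width': -0.0003}
lid angle 1.2267769677582745 5457 0.0020499957260070143
```

Lid now ≈1.23 rad, stay broken, no load. Retreat up and look.

>>> {"name": "drive_tool", "arguments": {"steps": [0, -0.002, -0.015, 0, 0, 0, 1, 0, 0, -0.035, 0, 0, 0, 1, 0, 0, -0.04, 0, 0, 0, 1, 0, 0, -0.04, 0, 0, 0, 1, 0, 0, -0.04, 0, 0, 0, 1, 0, 0, -0.04, 0, 0, 0, 1, 0, 0, -0.03, 0, 0, 0, 0.5]}}

```text
clock: 18.67
eef_pos: [0.6246, -0.1631, 0.4298]
tool_rot: [0.734, 0.679, 0.002, 0.002]
ft_force: [-0.5, 0.3, 0.9]
grip_width: 0.0108
```

Run:
```python
from h import *
st()
p,d,m=snap('scene','s10')
hsv=cv2.cvtColor(p,cv2.COLOR_RGB2HSV)
g=((hsv[...,0]>60)&(hsv[...,0]<90)&(hsv[...,1]>100)); b=np.zeros_like(g); b[150:320,270:440]=1
P,_=cloud(p,d,m,g&b); x=(P-C)@EX; y=(P-C)@EY; k=(P[:,2]>.13)&(abs(y)<.14)&(P[:,2]<.3)
f=np.polyfit(P[k,2],x[k],1); th=np.pi/2-np.arctan(-f[0]); print('lid angle',th)
hw=(hsv[...,1]<50)&(hsv[...,2]>130); b[:]=0;b[150:230,340:420]=1
P,uv=cloud(p,d,m,hw&b);k=P[:,2]>.28;P=P[k];uv=uv[k];v=P-C;print('handle',len(P),np.c_[v@EX,v@EY,P[:,2]].min(0),np.median(np.c_[v@EX,v@EY,P[:,2]],axis=0),np.c_[v@EX,v@EY,P[:,2]].max(0))
print('pred',hp(th,.105),(hp(th,.105)-C)@EX)
cv2.imwrite('pics/s10c.png',cv2.resize(p[130:330,240:440,::-1],None,fx=3,fy=3,interpolation=cv2.INTER_CUBIC))
plan(hp(th,.105)+[-0.01,0,.10],toolR(-4.3),16)
```

```text
{'clock': 18.6667, 'joint_pos': [-0.2556, 0.5724, 0.828, 1.8212, 0.0004, -0.1768], 'eef_pos': [0.6246, -0.1631, 0.4298], 'tool_rot': [0.7344, 0.6787, 0.0016, 0.0021], 'ft_force': [-0.4578, 0.2666, 0.9387], 'grip_width': 0.0108}
lid angle 1.3433611204607512
handle 226 [ 0.0449542  -0.06853502  0.33262645] [ 0.05427257 -0.00900759  0.34168127] [0.05913785 0.0631389  0.34635258]
pred [0.65061328 0.05469437 0.3349469 ] 0.05075615400789501
from [ 0.625 -0.163  0.436] to [0.641 0.055 0.489] r 0.643
[0.0136, -0.0001, -0.0033, 0.05, -0.03, 5.61]
[0.0136, -0.0014, -0.0034, 0.05, -0.03, 5.61]
[0.0134, -0.0027, -0.0034, 0.05, -0.03, 5.61]
[0.013, -0.004, -0.0034, 0.05, -0.03, 5.61]
[0.0126, -0.0053, -0.0034, 0.05, -0.03, 5.61]
[0.012, -0.0065, -0.0034, 0.05, -0.03, 5.61]
[0.0113, -0.0076, -0.0034, 0.05, -0.03, 5.61]
[0.0105, -0.0087, -0.0034, 0.05, -0.03, 5.61]
[0.0096, -0.0097, -0.0034, 0.05, -0.03, 5.61]
[0.0086, -0.0106, -0.0034, 0.05, -0.03, 5.61]
[0.0075, -0.0114, -0.0034, 0.05, -0.03, 5.61]
[0.0064, -0.0121, -0.0034, 0.05, -0.03, 5.61]
[0.0052, -0.0126, -0.0034, 0.05, -0.03, 5.61]
[0.0039, -0.0131, -0.0033, 0.05, -0.03, 5.61]
[0.0026, -0.0134, -0.0033, 0.05, -0.03, 5.61]
[0.0013, -0.0136, -0.0033, 0.05, -0.03, 5.61]
```

View pics/s10c.png

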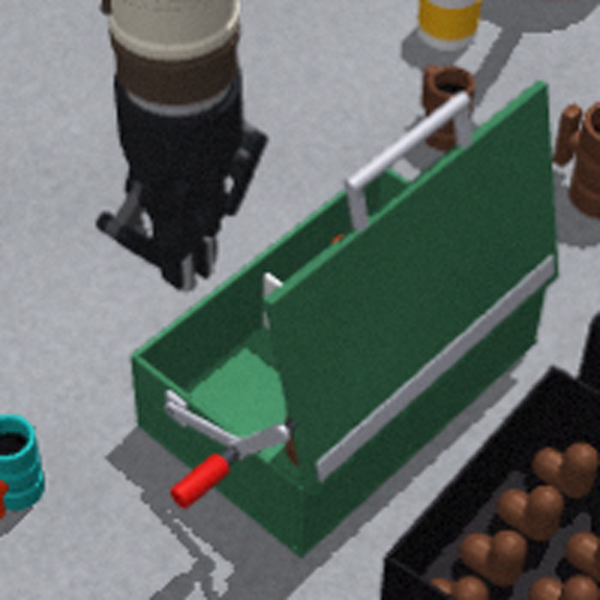

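Run:
```python
from h import *
p,d,m=ld('s10')
hsv=cv2.cvtColor(p,cv2.COLOR_RGB2HSV)
red=((hsv[...,0]<8)|(hsv[...,0]>174))&(hsv[...,1]>170); b=np.zeros_like(red); b[262:305,290:340]=1
P,uv=cloud(p,d,m,red&b); v=np.median(P,axis=0)-C; print(len(P),uv.mean(0),v@EX,v@EY,v[2])
p,d,m=ld('s9')
hsv=cv2.cvtColor(p,cv2.COLOR_RGB2HSV)
red=((hsv[...,0]<8)|(hsv[...,0]>174))&(hsv[...,1]>170)
P,uv=cloud(p,d,m,red&b); v=np.median(P,axis=0)-C; print(len(P),uv.mean(0),v@EX,v@EY,v[2])
p,d,m=snap('scene','s11')
hsv=cv2.cvtColor(p,cv2.COLOR_RGB2HSV)
red=((hsv[...,0]<8)|(hsv[...,0]>174))&(hsv[...,1]>170)
P,uv=cloud(p,d,m,red&b); v=np.median(P,axis=0)-C; print(len(P),uv.mean(0),v@EX,v@EY,v[2])
```

```text
167 [306.22754491 289.64670659] 0.041409024022792895 -0.21836282444303434 0.11949545165235476
94 [306.06382979 294.34042553] 0.046572838719585855 -0.22999313768839627 0.10991879302642205
168 [306.2797619 289.625    ] 0.04153596235668607 -0.21856820457613485 0.11938158854536052
```

>>> {"name": "drive_tool", "arguments": {"steps": [0.0135, 0, -0.008, 0, 0, 5.6, 0.2, 0.0135, -0.0015, -0.008, 0, 0, 5.6, 0.2, 0.0135, -0.0025, -0.004, 0, 0, 5.6, 0.2, 0.013, -0.004, 0, 0, 0, 5.6, 0.2, 0.0125, -0.0055, 0, 0, 0, 5.6, 0.2, 0.012, -0.0065, 0, 0, 0, 5.6, 0.2, 0.0115, -0.0075, 0, 0, 0, 5.6, 0.2, 0.0105, -0.0085, 0, 0, 0, 5.6, 0.2]}}

```text
clock: 19.43
eef_pos: [0.6332, -0.0538, 0.4448]
tool_rot: [0.938, 0.345, -0.0, -0.0]
ft_force: [-0.2, -0.1, 0.4]
grip_width: 0.0343
```

>>> {"name": "drive_tool", "arguments": {"steps": [0.0095, -0.0095, 0, 0, 0, 5.6, 0.2, 0.0085, -0.0105, 0, 0, 0, 5.6, 0.2, 0.0075, -0.0115, 0, 0, 0, 5.6, 0.2, 0.0065, -0.012, 0, 0, 0, 5.6, 0.2, 0.005, -0.0125, 0, 0, 0, 5.6, 0.2, 0.004, -0.013, 0, 0, 0, 5.6, 0.2, 0.0025, -0.0135, 0, 0, 0, 5.6, 0.2, 0.0015, -0.0135, 0, 0, 0, 5.6, 0.2]}}

```text
clock: 20.1
eef_pos: [0.6409, 0.0547, 0.4448]
tool_rot: [0.999, -0.038, -0.0, -0.0]
ft_force: [1.0, 0.0, 0.9]
grip_width: 0.0344
```

Run:
```python
from h import *
st()
snap('wrist','w12')
```

```text
{'clock': 20.1, 'joint_pos': [0.085, 0.5851, 0.8901, 1.8763, 0.0003, 1.7324], 'eef_pos': [0.6409, 0.0547, 0.4448], 'tool_rot': [0.9993, -0.0383, -0.0003, -0.0001], 'ft_force': [1.0472, 0.0381, 0.8998], 'grip_width': 0.0344}
```

View pics/w12.png

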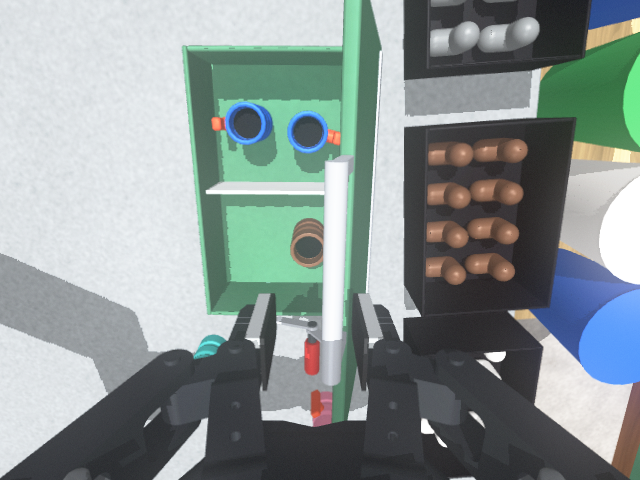

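Wrist picture: bar runs (337,160)–(331,380), a little to the right of the jaw centre; both blue valves stand at (248,123) and (308,132).

Run:
```python
from h import *
p,d,m=ld('w12')
uv=[[337,180],[335,250],[333,310],[331,360]]
q=ondepth(m,uv,[np.median(d[v-3:v+4,u-4:u+5]) for u,v in uv])
for x in q: v=x-C; print(x.round(4),(v@EX).round(4),(v@EY).round(4))
z=np.median(q[:,2])-.006; x=np.median((q-C)@EX)
print('lid',np.arctan2(z-.1,.1-x)-.02, np.hypot(z-.1,.1-x)); t=np.array(bot.get_obs()['eef_pos'])
plan(C+EX*x+EY*((t-C)@EY)+[0,0,z],toolR(-4.3),1)
```

```text
[0.6552 0.1087 0.3412] 0.0512 0.0542
[0.6521 0.0727 0.3414] 0.0509 0.0181
[0.649  0.0379 0.3413] 0.0504 -0.0169
[0.646  0.0053 0.3412] 0.0498 -0.0496
lid 1.3440751792269725 0.2403945030213938
from [0.641 0.057 0.445] to [0.651 0.057 0.389] r 0.653
[0.0098, 0.0001, 0.0552, -0.12, 0.06, -0.09]
```

>>> {"name": "drive_tool", "arguments": {"steps": [0.01, 0, 0, 0, 0, 0, 0.2, 0, 0, 0.02, 0, 0, 0, 0.2, 0, 0, 0.02, 0, 0, 0, 0.2, 0, 0, 0.014, 0, 0, 0, 0.2, 0, 0, 0, 0, 0, 0, 1, 0, 0, 0, 0, 0, 0, 1, 0, 0, 0, 0, 0, 0, 1, 0, 0, 0, 0, 0, 0, 1]}}

```text
clock: 20.82
eef_pos: [0.6505, 0.0528, 0.3906]
tool_rot: [0.999, -0.036, -0.001, 0.0]
ft_force: [1.1, -0.7, -10.6]
grip_width: 0.01
```

Run:
```python
from h import *
lid()
for k in range(34):
    th=1.344-.04*k-.02+.02; print(k,round(-.0096*np.sin(th),4),round(.0096*np.cos(th),4))
```

```text
{'clock': 20.8167, 'joint_pos': [0.081, 0.5742, 0.7283, 1.7273, -0.0004, 1.7237], 'eef_pos': [0.6505, 0.0528, 0.3906], 'tool_rot': [0.9994, -0.0359, -0.0011, 0.0003], 'ft_force': [1.0868, -0.6712, -10.5943], 'grip_width': 0.01}
lid 1.3654154270517505 0.2416831450449556 -0.0019816381473582497
0 -0.0094 0.0022
1 -0.0093 0.0025
2 -0.0092 0.0029
3 -0.009 0.0033
4 -0.0089 0.0036
5 -0.0087 0.004
6 -0.0086 0.0043
7 -0.0084 0.0047
8 -0.0082 0.005
9 -0.008 0.0053
10 -0.0078 0.0056
11 -0.0075 0.0059
12 -0.0073 0.0062
13 -0.007 0.0065
14 -0.0068 0.0068
15 -0.0065 0.0071
16 -0.0062 0.0073
17 -0.0059 0.0076
18 -0.0056 0.0078
19 -0.0053 0.008
20 -0.005 0.0082
21 -0.0046 0.0084
22 -0.0043 0.0086
23 -0.0039 0.0087
24 -0.0036 0.0089
25 -0.0032 0.009
26 -0.0029 0.0092
27 -0.0025 0.0093
28 -0.0021 0.0094
29 -0.0018 0.0094
30 -0.0014 0.0095
31 -0.001 0.0095
32 -0.0006 0.0096
33 -0.0002 0.0096
```

>>> {"name": "drive_tool", "arguments": {"steps": [-0.006, 0, 0.003, 0, 0, 0, 1, -0.0093, 0, 0.003, 0, 0, 0, 1, -0.0092, 0, 0.003, 0, 0, 0, 1, -0.009, 0, 0.0033, 0, 0, 0, 1, -0.0089, 0, 0.0036, 0, 0, 0, 1, -0.0087, 0, 0.004, 0, 0, 0, 1, -0.0086, 0, 0.0043, 0, 0, 0, 1, -0.0084, 0, 0.0047, 0, 0, 0, 1]}}

```text
clock: 21.48
eef_pos: [0.5835, 0.0582, 0.3669]
tool_rot: [0.999, -0.036, 0.004, -0.001]
ft_force: [0.8, 0.7, 3.9]
grip_width: 0.0095
```

```bash
python3 -c "
from h import *
lid()"
```

```text
{'clock': 21.4833, 'joint_pos': [0.0993, 0.3997, 0.3897, 1.5518, 0.0004, 1.7418], 'eef_pos': [0.5835, 0.0582, 0.3669], 'tool_rot': [0.9993, -0.0359, 0.0044, -0.0008], 'ft_force': [0.7934, 0.6609, 3.8702], 'grip_width': 0.0095}
lid 1.072236534211801 0.24241724934445985 -0.0013968962827761635
```

>>> {"name": "drive_tool", "arguments": {"steps": [-0.0082, 0, 0.005, 0, 0, 0, 1, -0.008, 0, 0.0053, 0, 0, 0, 1, -0.0078, 0, 0.0056, 0, 0, 0, 1, -0.0075, 0, 0.0059, 0, 0, 0, 1, -0.0073, 0, 0.0062, 0, 0, 0, 1, -0.007, 0, 0.0065, 0, 0, 0, 1, -0.0068, 0, 0.0068, 0, 0, 0, 1, -0.0065, 0, 0.0071, 0, 0, 0, 1]}}

```text
clock: 22.15
eef_pos: [0.5241, 0.0632, 0.3182]
tool_rot: [0.999, -0.036, 0.003, -0.002]
ft_force: [-3.4, 1.7, 5.1]
grip_width: 0.01
```

```bash
python3 -c "
from h import *
lid()"
```

```text
{'clock': 22.15, 'joint_pos': [0.119, 0.2863, 0.1032, 1.3809, 0.0021, 1.761], 'eef_pos': [0.5241, 0.0632, 0.3182], 'tool_rot': [0.9994, -0.0356, 0.0032, -0.0016], 'ft_force': [-3.4331, 1.7346, 5.1178], 'grip_width': 0.01}
lid 0.7517356092514134 0.24051190953884188 -0.0008623084726015555
```

>>> {"name": "drive_tool", "arguments": {"steps": [-0.0062, 0, 0.0073, 0, 0, 0, 1, -0.0059, 0, 0.0076, 0, 0, 0, 1, -0.0056, 0, 0.0078, 0, 0, 0, 1, -0.0053, 0, 0.008, 0, 0, 0, 1, -0.005, 0, 0.0082, 0, 0, 0, 1, -0.0046, 0, 0.0084, 0, 0, 0, 1, -0.0043, 0, 0.0086, 0, 0, 0, 1, -0.0039, 0, 0.0087, 0, 0, 0, 1]}}

```text
clock: 22.82
eef_pos: [0.4819, 0.0666, 0.2523]
tool_rot: [0.999, -0.035, 0.0, -0.002]
ft_force: [-6.8, 4.2, 3.9]
grip_width: 0.0098
```

```bash
python3 -c "
from h import *
lid()"
```

```text
{'clock': 22.8167, 'joint_pos': [0.1355, 0.2426, -0.1296, 1.197, 0.0041, 1.7768], 'eef_pos': [0.4819, 0.0666, 0.2523], 'tool_rot': [0.9994, -0.0353, 0.0004, -0.0021], 'ft_force': [-6.8304, 4.2433, 3.8884], 'grip_width': 0.0098}
lid 0.42327627599432616 0.2394311885790635 -0.0004978415814263971
```

>>> {"name": "drive_tool", "arguments": {"steps": [-0.0045, 0, 0.0089, 0, 0, 0, 1, -0.004, 0, 0.009, 0, 0, 0, 1, -0.003, 0, 0.009, 0, 0, 0, 1, -0.0025, 0, 0.009, 0, 0, 0, 1, -0.002, 0, 0.009, 0, 0, 0, 1, -0.0017, 0, 0.009, 0, 0, 0, 1, -0.0014, 0, 0.008, 0, 0, 0, 1, -0.001, 0, 0.007, 0, 0, 0, 1]}}

```text
clock: 23.48
eef_pos: [0.4625, 0.0683, 0.1824]
tool_rot: [0.999, -0.035, 0.0, -0.002]
ft_force: [-5.0, 6.3, 1.6]
grip_width: 0.0098
```

```bash
python3 -c "
from h import *
lid()"
```

```text
{'clock': 23.4833, 'joint_pos': [0.1443, 0.2698, -0.2911, 1.0088, 0.0044, 1.7856], 'eef_pos': [0.4625, 0.0683, 0.1824], 'tool_rot': [0.9994, -0.0352, 0.0002, -0.0023], 'ft_force': [-4.9602, 6.2711, 1.5894], 'grip_width': 0.0098}
lid 0.1189804552369788 0.23949934182870955 -0.0003304023741086327
```

>>> {"name": "drive_tool", "arguments": {"steps": [-0.0008, 0, 0.004, 0, 0, 0, 1, -0.0006, 0, 0.004, 0, 0, 0, 1, -0.0004, 0, 0.003, 0, 0, 0, 1, -0.0003, 0, 0.003, 0, 0, 0, 1, 0, 0, 0.003, 0, 0, 0, 1, 0, 0, 0.002, 0, 0, 0, 1, 0, 0, 0, 0, 0, 0, 1]}}

```text
clock: 24.07
eef_pos: [0.4608, 0.0684, 0.1633]
tool_rot: [0.999, -0.035, 0.0, -0.002]
ft_force: [-2.6, 5.9, -3.1]
grip_width: 0.0097
```

>>> {"name": "drive_tool", "arguments": {"steps": [0, 0, 0.002, 0, 0, 0, 1, 0, 0, 0.001, 0, 0, 0, 1, 0, 0, 0, 0, 0, 0, 1]}}

```text
clock: 24.32
eef_pos: [0.4607, 0.0684, 0.1604]
tool_rot: [0.999, -0.035, 0.0, -0.002]
ft_force: [-4.1, 5.0, -2.0]
grip_width: 0.0097
```

>>> {"name": "drive_tool", "arguments": {"steps": [0, 0, 0.002, 0, 0, 0, 1, 0, 0, 0, 0, 0, 0, 1]}}

```text
clock: 24.48
eef_pos: [0.4606, 0.0684, 0.1584]
tool_rot: [0.999, -0.035, -0.0, -0.002]
ft_force: [-4.8, 4.8, -2.0]
grip_width: 0.0101
```

>>> {"name": "drive_tool", "arguments": {"steps": [0, 0, 0.002, 0, 0, 0, 1, 0, 0, 0, 0, 0, 0, 1]}}

```text
clock: 24.65
eef_pos: [0.4606, 0.0684, 0.1564]
tool_rot: [0.999, -0.035, -0.0, -0.002]
ft_force: [-4.9, 5.3, -1.5]
grip_width: 0.01
```

```bash
python3 -c "
from h import *
lid()"
```

```text
{'clock': 24.65, 'joint_pos': [0.1453, 0.2966, -0.3323, 0.9412, 0.0045, 1.7866], 'eef_pos': [0.4606, 0.0684, 0.1564], 'tool_rot': [0.9994, -0.0352, -0.0, -0.0023], 'ft_force': [-4.9109, 5.3371, -1.4927], 'grip_width': 0.01}
lid 0.010027186291957023 0.23976858447411936 -0.0003125509897743366
```

>>> {"name": "drive_tool", "arguments": {"steps": [0, 0, 0.0015, 0, 0, 0, 1, 0, 0, 0.0015, 0, 0, 0, 1, 0, 0, 0, 0, 0, 0, 1]}}

```text
clock: 24.9
eef_pos: [0.4606, 0.0684, 0.1556]
tool_rot: [0.999, -0.035, 0.001, -0.002]
ft_force: [-11.3, 4.3, 16.6]
grip_width: 0.0096
```

>>> {"name": "drive_tool", "arguments": {"steps": [0, 0, 0.0015, 0, 0, 0, 1, 0, 0, 0.0015, 0, 0, 0, 1, 0, 0, 0, 0, 0, 0, 1]}}

```text
clock: 25.15
eef_pos: [0.4605, 0.0684, 0.1554]
tool_rot: [0.999, -0.035, 0.001, -0.003]
ft_force: [-18.8, 2.7, 36.9]
grip_width: 0.0101
```

Run:
```python
from h import *
lid()
snap('side','d13');p,d,m=snap('scene','s13')
hsv=cv2.cvtColor(p,cv2.COLOR_RGB2HSV)
g=((hsv[...,0]>60)&(hsv[...,0]<90)&(hsv[...,1]>100)); b=np.zeros_like(g); b[180:320,280:430]=1
P,_=cloud(p,d,m,g&b); x=(P-C)@EX;y=(P-C)@EY;k=(P[:,2]>.095)&(abs(x)<.09)&(abs(y)<.15); print(np.polyfit(x[k],P[k,2],1))
p,d,m=ld('s0');P,_=cloud(p,d,m,g&b); x=(P-C)@EX;y=(P-C)@EY;k=(P[:,2]>.095)&(abs(x)<.09)&(abs(y)<.15); print('at start',np.polyfit(x[k],P[k,2],1))
```

```text
{'clock': 25.15, 'joint_pos': [0.1452, 0.2961, -0.3361, 0.935, 0.0046, 1.7866], 'eef_pos': [0.4605, 0.0684, 0.1554], 'tool_rot': [0.9994, -0.0353, 0.0013, -0.0026], 'ft_force': [-18.7836, 2.6901, 36.8925], 'grip_width': 0.0101}
lid 0.005753437620175699 0.2396758473283283 -0.00028531618268917464
[0.00151753 0.11198882]
at start [0.00091591 0.11203638]
```

Firm stop at the shut position; lid plane matches the start. Ease, release, retreat.

>>> {"name": "drive_tool", "arguments": {"steps": [0, 0, -0.002, 0, 0, 0, 1, 0, 0, -0.002, 0, 0, 0, 1, 0, 0, 0, 0, 0, 0, 0.5, 0, 0, 0, 0, 0, 0, 0.2, 0, 0, 0, 0, 0, 0, 0.2, 0, 0, 0, 0, 0, 0, 0.2, 0, 0, -0.01, 0, 0, 0, 0.2, 0, 0, -0.02, 0, 0, 0, 0.2]}}

```text
clock: 25.92
eef_pos: [0.4594, 0.0664, 0.1814]
tool_rot: [0.999, -0.036, -0.002, 0.001]
ft_force: [-0.1, 0.1, -0.1]
grip_width: 0.0341
```

>>> {"name": "drive_tool", "arguments": {"steps": [0, 0, -0.03, 0, 0, 0, 0.2, 0, 0, -0.04, 0, 0, 0, 0.2, 0, 0, -0.04, 0, 0, 0, 0.2, -0.02, 0, -0.04, 0, 0, 0, 0.2, -0.03, 0, -0.02, 0, 0, 0, 0.2, 0, 0, 0, 0, 0, 0, 0.2, 0, 0, 0, 0, 0, 0, 0.2]}}

```text
clock: 26.5
eef_pos: [0.4124, 0.0703, 0.3522]
tool_rot: [0.999, -0.036, 0.002, -0.0]
ft_force: [0.2, 0.8, -0.3]
grip_width: 0.0343
```

Run:
```python
from h import *
st()
snap('wrist','w14');p,d,m=snap('scene','s14')
hsv=cv2.cvtColor(p,cv2.COLOR_RGB2HSV)
g=((hsv[...,0]>60)&(hsv[...,0]<90)&(hsv[...,1]>100)); b=np.zeros_like(g); b[180:320,280:430]=1
P,_=cloud(p,d,m,g&b); x=(P-C)@EX;y=(P-C)@EY;k=(P[:,2]>.095)&(abs(x)<.09)&(abs(y)<.15); print(np.polyfit(x[k],P[k,2],1))
red=((hsv[...,0]<8)|(hsv[...,0]>174))&(hsv[...,1]>170); b[:]=0; b[285:320,285:320]=1
P,uv=cloud(p,d,m,red&b); v=np.median(P,axis=0)-C; print('knuckle',v@EX,v@EY,v[2])
```

```text
{'clock': 26.5, 'joint_pos': [0.169, 0.0573, -0.0879, 1.4207, -0.0001, 1.8113], 'eef_pos': [0.4124, 0.0703, 0.3522], 'tool_rot': [0.9994, -0.0358, 0.0024, -0.0004], 'ft_force': [0.1751, 0.811, -0.2751], 'grip_width': 0.0343}
[0.00047083 0.11205881]
knuckle 0.01670975552896068 -0.21846374925367643 0.03060496288837833
```

View pics/s14.png

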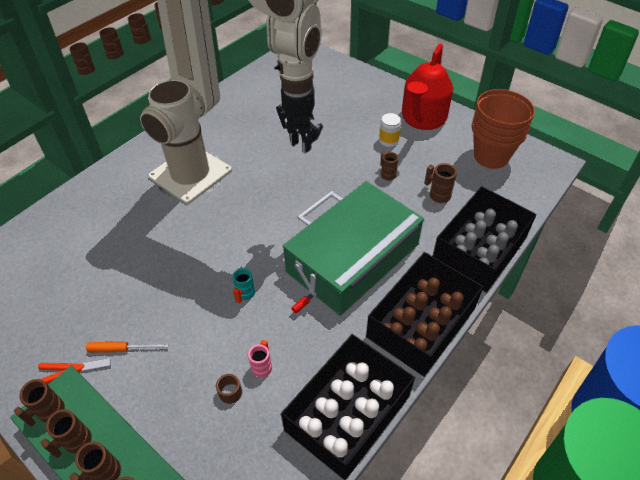

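The chest is shut (355,245), the stay is folded with its knuckle at (302,304) as at the start, and the other things haven't moved. Handing in.

```bash
python3 -c "
from h import *
job_done()"
```

```text
the job is handed in; nothing more can be done
```

The blue valve is in the chest's left compartment, upright beside the stored blue valve, and the chest is shut. I handed the job in at about 26.5 s.

- **Sequence:** I raised the lid to its stop and the stay locked, with the knuckle seen at its locked height. I stood the valve in the compartment and pressed the red knuckle down about 39 mm. Then I lowered the lid by its handle, held all the way, to a firm stop.
- **Last checks:**
  - The lid plane and the folded knuckle match the first picture within about 1 mm.
  - The gripper is clear, with no force on it.
  - The other things look unmoved in the scene picture.
  - The valve was last seen upright while the lid was still up; it cannot be seen now.
- **Disagreements:**
  - The lid rose from about 1.23 to 1.34 rad when I let go of the knuckle. That is a little above the 1.3 stated, but the stay stayed broken.
  - Estimates of the loose valve's position differed between cameras by up to about 6 mm. The grasp was good all the same.
  - At the end of closing I pressed down on the handle with about 37 N through the fingers.

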